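# Stow two glass valves in the empty cells of a flap-covered crate

## Robot

A 7-joint arm with a two-finger parallel gripper is mounted at the origin on the work surface. World frame = base frame: x ahead of the robot, y to its left, z up, the work surface at z = 0. Lengths are in m, angles in rad, forces in N, time in s.
With the tool pointing down it reaches from about 0.425 to 0.95 m from the base axis. Payload 16.7 kg.
Tool frame: the origin (TCP) lies on the centre line of the jaws, within the pads' length; the fingertips stand 19 mm ahead of it and the grasp point (between the pads) is the TCP (arm.tips_ahead is the distance from the TCP to the fingertips, in m); z points along the fingers, y is the direction in which the jaws open and shut (so a half turn about z gives the same grasp; the last joint's range is limited). The gripper opens to 94 mm and grips with 3 to 60 N. Pads are 16 mm wide; open, the fingers measure 119 mm over their backs; the gripper's body (75 mm by 177 mm) begins 78 mm behind the grasp point.
Start: joints at [-0.149, 0.426, 0.074, 1.606, -0.034, 1.111, -0.067], TCP at [0.675, -0, 0.224] pointing down, gripper open.
Joint ranges: [-2.85, 2.85], [-0.5, 2.14], [-1.23, 1.37], [0.21, 2.46], [-1.02, 4.16], [0.16, 2.05], [-2.73, 2.73]. Speed limits (rad/s): [1.89, 1.89, 2.39, 2.39, 3.01, 3.01, 3.01].

## Interface

Orientations are given as a rotation vector (axis times angle).
In Python, from bench import arm gives the robot as it stands.
- The arm moves only by the tool arm_command, never from a script. Its argument "motion" is a list of rows, each a list of 7 numbers: the finger opening in mm, from 0 to 94, then the shift along the tool's x, y, z as a fraction of full scale, then the turn, a rotation vector about the tool's x, y, z as a fraction of full scale. A call has exactly 10 rows; each row is the pose to reach, as a shift and turn from the pose measured when the call began, along the tool's axes at that moment; what a row does not reach only later rows make up. Full scale, the value 1, is 200 mm for a shift and 60 degrees for a turn. A row lasts 1/8 s, in which the tool goes at most 62.5 mm and 10.7 degrees, less where a joint would pass 70% of its speed; a pose out of reach is approached as far as the arm can. A call with a number of a shift or a turn outside -1 to 1 is refused whole. A call with a gripper value outside its range is refused whole. The fingers move at their own pace and stop on an object; "newtons" is the grip in N (left out, the last holds). Time passes only in rows, so rows that repeat a pose let the fingers close, or fill a call up. It gives the time, the measured TCP pose, the force and the opening at its end, in the units of the state.
- arm.sense(): the state, without advancing time (a new reading comes with each control period).
- arm.read_camera(name): name is "scene" or "side" or "wrist"; returns a dict with "pixels" (384x512x3 uint8, red, green, blue), "fx", "fy", "cx", "cy" (pixels), "dist_coeffs" ([k1, k2, p1, p2, k3] as OpenCV has them; the pictures are not rectified), "rvec" (rotation vector, rad) and "tvec" (3), from world to camera coordinates, as OpenCV has them. Camera axes: x right, y down, z forward; pixel columns grow to the right and rows downward; lengths in m; the calibration is good to about 2 mm. A picture is of the moment at which its call begins. There is no depth.
- arm.close_job(): hands the job in, once; it reports no verdict.
Trained networks look in the newest picture that a camera, given by its name, has taken for a name from the list of things; names that differ only in an ending like _2 or _b are one class to them, and where a whole thing is asked for, a point or a joint stands for the part that bears it (a point fixed in the world has none). Each returns a list of dicts, best first, with "p" (0 to 1); they miss things now and then, are a little off and sometimes report something else, mostly with a low value. They report only what shows in the picture. A call takes as long as a camera call.
- arm.regions_of(camera, name): "region" (384x512 bool, what is visible of it) and "box" ([left, top, width, height] in pixels, round what is visible of it).
The state is a dict: "t": time; "joint_positions": joint angles; "qvel": joint speeds; "tau": joint torques, N m; "position": TCP position; "orientation": TCP orientation; "wrist_force": force on the tool from outside, world axes, zero at the start; "torque": the same for the moment, N m; "width": finger opening in m.
Only numpy, scipy, OpenCV 4.12 (cv2) and the standard library are available. Lean on these libraries where they do the work, as an engineer would, in place of code of your own. Each camera call takes 0.05 s, during which the arm holds its last target.

## Task

Two cells of the covered crate are empty, but the dust flaps hide which: find them by pressing gently on the flaps, and lower the two glass valves into them, one in each, until each stands knob up on the bottom of its cell; then let go. The lying valve must first be stood upright on the green mat and let go, then taken afresh by its knob from above. The valves are glass: do not drop them, knock them over or force them against the crate, and leave the bottle, the meter and the jar where they are.

Things in the scene. Friction and masses are not known exactly. Their poses are not given: they have to be found in the camera images.
- valve_lying: glass valve, 110 mm, round about z: black foot 32 mm dia (0-14 mm from the foot end), glass barrel 28 (14-74), steel neck 22 (74-82), black knob 36 (82-110). 0.11-0.22 kg, centre of mass near mid-length. Origin: centre of the foot's flat end, z towards the knob. Starts lying in the cradle, foot against its stop, knob overhanging free, 20 degrees above level, to the right as the robot faces
- valve_standing: glass valve, 110 mm, round about z: black foot 32 mm dia (0-14 mm from the foot end), glass barrel 28 (14-74), steel neck 22 (74-82), black knob 36 (82-110). 0.11-0.22 kg, centre of mass near mid-length. Origin: centre of the foot's flat end, z towards the knob. Starts upright on the bench, knob up, at one of the places shared with bottle, meter and jar
- crate: fixed wooden crate, 190 (x) by 254 mm (y), white inner cover 85 mm above the bench, rim wall 8 mm thick rising to 115 mm. 2 x 3 square mouths, 48 mm wide, 64 mm apart (x -32, +32; y -64, 0, +64), outer ones 55 mm from the rim's inside to their centres, each closed by a blue sprung flap over a cell of the same width. Four cells are full, two empty, at random. Origin: centre of the underside, on the bench
- cradle: fixed white cradle on a base 105 x 60 mm that holds the lying valve in a sloping V groove under its barrel; the cradle's x axis points from the valve's knob end to its foot end. About 60 mm high at most. Origin: centre of the underside, on the bench, 40 mm behind (foot side of) the middle of the knob in plan.
- mat: fixed green square mat, 90 x 90 mm, 4 mm thick, flat on the bench; the place to stand the lying valve up. Origin: centre of the underside, on the bench.
- bottle: amber bottle, 54 mm diameter, 115 mm high, standing; leave alone. Origin: centre of its underside.
- meter: black digital meter box, 50 x 62 x 32 mm high; leave alone. Origin: centre of its underside.
- jar: white jar with blue cap, 58 mm diameter, 70 mm high; leave alone. Origin: centre of its underside.
- cell_1 (a point): centre of the mouth at crate x -32, y -64 mm, on the cover's top face; axes as the crate's. Every mouth: the 3 mm flap, flush with the cover, hinges on the mouth's -x edge, gives way downwards at under 0.5 N at its middle and springs back
- cell_2 (a point): centre of the mouth at crate x -32, y +0 mm, on the cover's top face; axes as the crate's. Full cell (any mouth): a tin 34 mm across stands 2 mm under the flap, which gives at most 4 mm and is then solid
- cell_3 (a point): centre of the mouth at crate x -32, y +64 mm, on the cover's top face; axes as the crate's. Empty cell (any mouth): the flap swings right down; a 5 mm cork pad lies on the floor and a valve stands on it, foot 75 mm below the cover, knob 7 to 35 mm above the cover
- cell_4 (a point): centre of the mouth at crate x +32, y -64 mm, on the cover's top face; axes as the crate's. Flap and cell like the others
- cell_5 (a point): centre of the mouth at crate x +32, y +0 mm, on the cover's top face; axes as the crate's. Flap and cell like the others
- cell_6 (a point): centre of the mouth at crate x +32, y +64 mm, on the cover's top face; axes as the crate's. Flap and cell like the others

How it is judged:
On the way:
1. the lying valve has been stood upright on the green mat and let go (angle between valve_lying's own z axis and vertical below 0.12 rad and horizontal distance between valve_lying and mat below 0.05 m and height (world z) of valve_lying between 0 and 0.012 m and contact force between valve_lying and the fingers below 0.1 N and linear speed of valve_lying below 0.03 m/s), for 0.2 s.
At the end, for the whole second after the job is handed in: both valves stand in cells of the crate, knob up (within 0.25 rad of upright), foot 4 to 18 mm above the crate's origin (standing on the cell's pad is 10 mm), foot within 70 mm in x and 100 mm in y of the crate's centre, at rest (below 0.02 m/s) and released (z of valve_lying in the frame of crate between 0.004 and 0.018 m and x of valve_lying in the frame of crate between -0.07 and 0.07 m and y of valve_lying in the frame of crate between -0.1 and 0.1 m and angle between each of valve_lying, valve_standing's own z axis and vertical below 0.25 rad and linear speed of each of valve_lying, valve_standing below 0.02 m/s and z of valve_standing in the frame of crate between 0.004 and 0.018 m and x of valve_standing in the frame of crate between -0.07 and 0.07 m and y of valve_standing in the frame of crate between -0.1 and 0.1 m); the robot touches nothing.
It fails at once if a valve dropped or knocked over: moving faster than 0.5 m/s while not held ((contact force between valve_lying and the fingers below 0.05 N and contact force between valve_lying and the arm below 0.05 N and linear speed of valve_lying above 0.5 m/s) or (contact force between valve_standing and the fingers below 0.05 N and contact force between valve_standing and the arm below 0.05 N and linear speed of valve_standing above 0.5 m/s)).
It fails at once if a valve forced against the crate with more than 90 N (contact force between any of valve_lying, valve_standing and crate above 90 N).
It fails at once if the bottle, the meter or the jar moved by more than 30 mm or tipped by more than 0.3 rad (distance of any of bottle, meter, jar from where it was at the start of the episode above 0.03 m or angle between any of bottle, meter, jar's own z axis and vertical above 0.3 rad).
It also fails if it takes over 72 s, if anything falls off the work surface, if the arm or the gripper's body presses on something with over 40 N, if the wrist force passes 120 N, or if a joint passes its speed limit or range.

## Working session

There is one attempt and no reset: what is moved stays moved. The work goes in short steps, Python scripts to look and compute and a tool call to move; the robot and the scene stay as the last step left them, time stands still between calls to the robot, and variables do not carry over. Pictures are saved under pics/ and viewed, and the job is handed in when it is done.

Besides the shell and the picture viewer there is one more tool, called after "Call:" as name(argument=value, ...), one argument or row to a line, values as JSON. arm_command: Moves the arm, as the interface text tells. Its arguments: {"type":"object","properties":{"motion":{"type":"array"},"newtons":{"type":"number"}},"required":["motion"]}

```bash
ls; mkdir -p pics; python3 - <<'E'
from bench import arm
import cv2
s=arm.sense();print({k:(v if not hasattr(v,'round') else v) for k,v in s.items()}, arm.tips_ahead)
for n in ("scene","side","wrist"):
    c=arm.read_camera(n);cv2.imwrite(f"pics/{n}0.png",c["pixels"][...,::-1]);print(n,c["fx"],c["cx"],c["dist_coeffs"],c["rvec"],c["tvec"])
E
```

```text
pics
{'t': 0.0, 'joint_positions': array([-0.14955101,  0.42675834,  0.07386264,  1.60660554, -0.03406736,
        1.11080498, -0.06709216]), 'qvel': array([ 1.13063121e-03, -8.89813781e-04,  5.57016986e-05,  3.56691057e-04,
       -5.25576311e-05, -5.35522798e-04, -8.08658448e-04]), 'tau': array([-4.09355038e-03, -9.35844111e+01,  3.66462663e+00, -4.54201269e+01,
       -4.89189907e-02,  2.02478352e-02, -6.48899413e-05]), 'position': array([ 6.74581903e-01, -1.31461563e-05,  2.23759048e-01]), 'orientation': array([-2.22081823e+00, -2.22088718e+00,  1.60302348e-03]), 'wrist_force': array([-0.28090067,  0.54932147, -0.32993877]), 'torque': array([0.05448541, 0.02832092, 0.00090917]), 'width': 0.09396958178581928} 0.019
scene 426.8236433651135 254.87152691499898 [-0.0517374  0.         0.         0.         0.       ] [ 1.01419573  2.51974545 -0.9202636 ] [ 0.42360011 -0.2106805   1.51782003]
side 417.57111553745426 255.98226706731936 [-0.05585125  0.          0.          0.          0.        ] [ 0.60128598 -2.74007935  0.997272  ] [0.50742096 0.23903348 0.99435769]
wrist 279.41326000377177 258.9820452236196 [0.00146739 0.         0.         0.         0.        ] [-2.87036948e+00  3.42448737e-03 -3.45655901e-04] [-0.67612671 -0.02655074  0.3916096 ]
```

View pics/scene0.png

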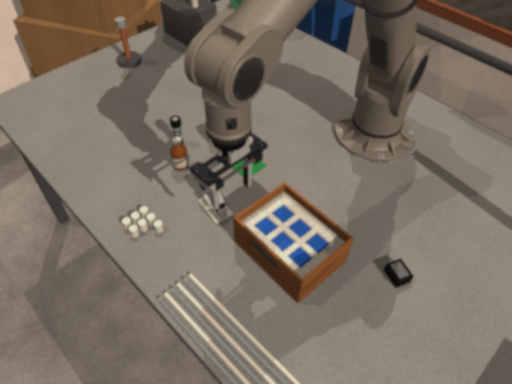

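View pics/side0.png

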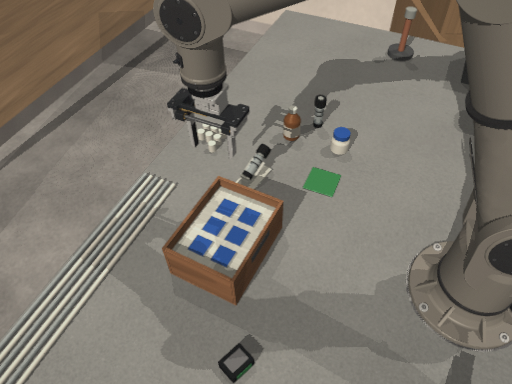

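View pics/wrist0.png

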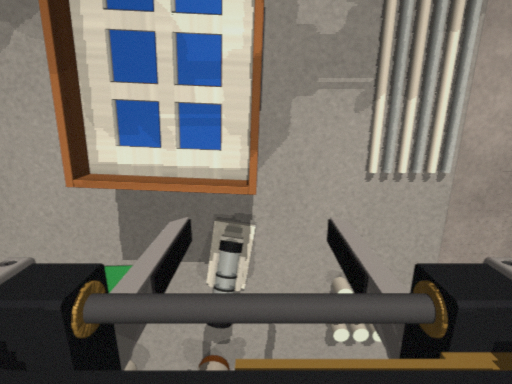

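```bash
cat > h.py <<'E'
from bench import arm
import cv2, numpy as np
from scipy.spatial.transform import Rotation as R
from scipy.optimize import least_squares
def K(c): return np.array([[c["fx"],0,c["cx"]],[0,c["fy"],c["cy"]],[0,0,1.]])
def proj(c,P): return cv2.projectPoints(np.asarray(P,float).reshape(-1,1,3),np.array(c["rvec"]),np.array(c["tvec"]),K(c),np.array(c["dist_coeffs"]))[0].reshape(-1,2)
def ray(c,uv):
    n=cv2.undistortPoints(np.asarray(uv,float).reshape(-1,1,2),K(c),np.array(c["dist_coeffs"])).reshape(-1,2)
    Rm=cv2.Rodrigues(np.array(c["rvec"]))[0];o=-Rm.T@np.array(c["tvec"])
    return o,(np.c_[n,np.ones(len(n))]@Rm)
def plane(c,uv,z):
    o,d=ray(c,uv);return o+d*((z-o[2])/d[:,2])[:,None]
def see(n,f=None):
    c=arm.read_camera(n)
    if f: cv2.imwrite(f"pics/{f}.png",c["pixels"][...,::-1])
    return c
def blue(c):
    hsv=cv2.cvtColor(np.ascontiguousarray(c["pixels"]),cv2.COLOR_RGB2HSV)
    m=cv2.inRange(hsv,(105,170,40),(130,255,255))
    n,l,st,ce=cv2.connectedComponentsWithStats(m);return [(ce[i],st[i]) for i in range(1,n) if st[i][4]>60]
def big(f,o,s=3,box=None):
    im=cv2.imread(f"pics/{f}.png")
    if box: im=im[box[1]:box[3],box[0]:box[2]]
    cv2.imwrite(f"pics/{o}.png",cv2.resize(im,None,fx=s,fy=s,interpolation=cv2.INTER_CUBIC))
E
python3 - <<'E'
from h import *
for n in ("side","scene","wrist"):
    c=see(n)
    o,_=ray(c,[[256,192]]);print(n,"cam at",o.round(3))
    for ce,st in blue(c): print("  blue",ce.round(1),st[4],plane(c,[ce],.085)[0].round(4))
    for k in ("valve_lying","crate","cradle","mat","bottle","meter","jar"):
        for r in arm.regions_of(n,k)[:3]:
            if r["p"]<.3: continue
            ys,xs=np.nonzero(r["region"]);b=r["box"]
            bc=(b[0]+b[2]/2,b[1]+b[3]-1)
            print("  ",k,round(r["p"],2),b,"cen",(round(xs.mean(),1),round(ys.mean(),1)),plane(c,[[xs.mean(),ys.mean()]],0.)[0].round(3),plane(c,[bc],0.)[0].round(3))
print(arm.sense()["t"])
big("side0","side0b",4,(220,80,370,210))
E
```

```text
side cam at [0.251 0.625 0.922]
  blue [341.3 133.7] 149 [ 0.429  -0.3217  0.085 ]
  blue [226.6 207.2] 170 [0.6109 0.0657 0.085 ]
  blue [248.8 216.1] 192 [0.5468 0.068  0.085 ]
  blue [214.1 225. ] 171 [0.613  0.1279 0.085 ]
  blue [236.3 235. ] 220 [0.5497 0.1318 0.085 ]
  blue [202.6 240.5] 66 [0.6162 0.1797 0.085 ]
  blue [223.6 254.7] 219 [0.5516 0.194  0.085 ]
   valve_lying 0.78 [242.4, 144.0, 27.9, 35.4] cen (np.float64(256.2), np.float64(160.0)) [ 0.65  -0.193  0.   ] [ 0.617 -0.124  0.   ]
   cradle 0.83 [236.8, 163.5, 33.1, 24.9] cen (np.float64(254.6), np.float64(176.8)) [ 0.625 -0.128  0.   ] [ 0.61  -0.089  0.   ]
   mat 0.68 [303.5, 165.2, 33.4, 31.1] cen (np.float64(321.6), np.float64(181.4)) [ 0.437 -0.193  0.   ] [ 0.423 -0.14   0.   ]
   bottle 0.61 [279.2, 105.8, 21.6, 34.3] cen (np.float64(291.0), np.float64(124.0)) [ 0.615 -0.395  0.   ] [ 0.591 -0.324  0.   ]
   meter 0.72 [217.6, 344.0, 36.5, 40.0] cen (np.float64(236.3), np.float64(362.9)) [0.429 0.381 0.   ] [0.411 0.419 0.   ]
   jar 0.92 [330.3, 127.6, 19.4, 29.4] cen (np.float64(339.9), np.float64(140.6)
[... 1977 characters left out ...]
64(92.2)) [0.543 0.104 0.   ] [ 0.523 -0.03   0.   ]
   cradle 0.96 [207.5, 215.7, 45.8, 74.5] cen (np.float64(230.5), np.float64(248.2)) [ 0.633 -0.12   0.   ] [ 0.631 -0.192  0.   ]
   cradle 0.55 [126.2, 363.5, 7.2, 5.8] cen (np.float64(130.1), np.float64(365.8)) [ 0.453 -0.343  0.   ] [ 0.452 -0.349  0.   ]
   mat 0.8 [104.0, 265.5, 29.8, 27.5] cen (np.float64(114.7), np.float64(274.3)) [ 0.451 -0.164  0.   ] [ 0.454 -0.196  0.   ]
   bottle 0.7 [197.2, 356.1, 33.8, 13.2] cen (np.float64(213.0), np.float64(363.0)) [ 0.596 -0.338  0.   ] [ 0.598 -0.35   0.   ]
   jar 0.46 [129.1, 363.0, 7.5, 8.7] cen (np.float64(130.6), np.float64(365.9)) [ 0.454 -0.344  0.   ] [ 0.456 -0.354  0.   ]
1.35
```

View pics/side0b.png

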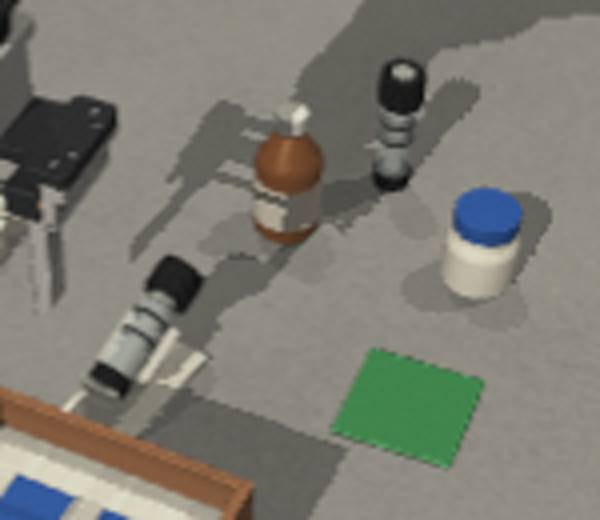

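Call:
arm_command(
  motion=[
    [52, 0.15, -0.2, 0.1, 0, 0, 0.02],
    [52, 0.33, -0.468, 0.25, 0, 0, 0.043],
    [52, 0.33, -0.468, 0.4, 0, 0, 0.043],
    [52, 0.33, -0.468, 0.5, 0, 0, 0.043],
    [52, 0.33, -0.468, 0.56, 0, 0, 0.043],
    [52, 0.33, -0.468, 0.58, 0, 0, 0.043],
    [52, 0.33, -0.468, 0.6, 0, 0, 0.043],
    [52, 0.33, -0.468, 0.615, 0, 0, 0.043],
    [52, 0.33, -0.468, 0.63, 0, 0, 0.043],
    [52, 0.33, -0.468, 0.63, 0, 0, 0.043],
  ],
  newtons=20,
)

```text
t: 2.6
position: [0.5822, 0.066, 0.1017]
orientation: [2.271, 2.17, 0.003]
wrist_force: [-14.2, -2.4, 49.3]
width: 0.052
```

```bash
python3 - <<'E'
from h import *
s=arm.sense();print(s["t"],s["position"],s["wrist_force"].round(2),s["torque"].round(3),s["width"],R.from_rotvec(s["orientation"]).as_matrix().round(3).tolist())
see("wrist","w1");see("side","s1");see("scene","c1")
a=cv2.imread("pics/w1.png");b=cv2.imread("pics/s1.png")[80:270,150:350];b=cv2.resize(b,None,fx=2,fy=2,interpolation=2)
im=np.zeros((384,912,3),np.uint8);im[:,:512]=a;im[:380,512:912]=b
cv2.imwrite("pics/m1.png",im[:, :] if 0 else cv2.resize(im,(798,336)))
E
```

```text
2.6 [0.58223608 0.06598826 0.10174345] [-14.21  -2.4   49.29] [-0.559  4.912  0.086] 0.05196352868865358 [[0.046, 0.999, 0.002], [0.999, -0.046, 0.001], [0.001, 0.002, -1.0]]
```

View pics/m1.png

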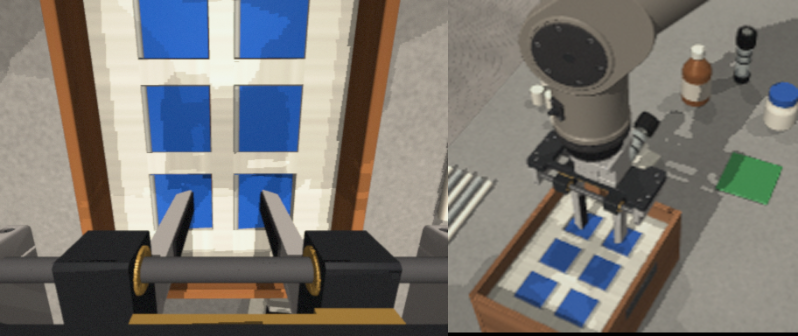

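Call:
arm_command(
  motion=[
    [52, 0, 0, -0.1, 0, 0, 0],
    [52, 0.15, 0, -0.1, 0, 0, 0],
    [52, 0.32, 0, -0.1, 0, 0, 0],
    [52, 0.32, 0, -0.1, 0, 0, 0],
    [52, 0.32, 0, -0.05, 0, 0, 0],
    [52, 0.32, 0, -0.02, 0, 0, 0],
    [52, 0.32, 0, -0.01, 0, 0, 0],
    [52, 0.32, 0, 0, 0, 0, 0],
    [52, 0.32, 0, 0.01, 0, 0, 0],
    [52, 0.32, 0, 0.01, 0, 0, 0],
  ],
)

```text
t: 4.0
position: [0.5853, 0.1292, 0.1023]
orientation: [2.272, 2.168, 0.004]
wrist_force: [-18.0, -5.2, 42.2]
width: 0.0518
```

```bash
python3 - <<'E'
from h import *
s=arm.sense();print(s["t"],s["position"],s["wrist_force"].round(2),s["torque"].round(3),s["width"],R.from_rotvec(s["orientation"]).as_matrix().round(4).tolist())
see("wrist","w2")
big("w2","w2b",2,(130,30,400,240))
big("w1","w1b",2,(130,30,400,270))
E
```

```text
4.0 [0.58529635 0.12916753 0.10230705] [-18.02  -5.16  42.19] [-1.49   3.525 -0.147] 0.05180782123940028 [[0.0468, 0.9989, 0.0028], [0.9989, -0.0468, 0.0008], [0.0009, 0.0027, -1.0]]
```

View pics/w2b.png

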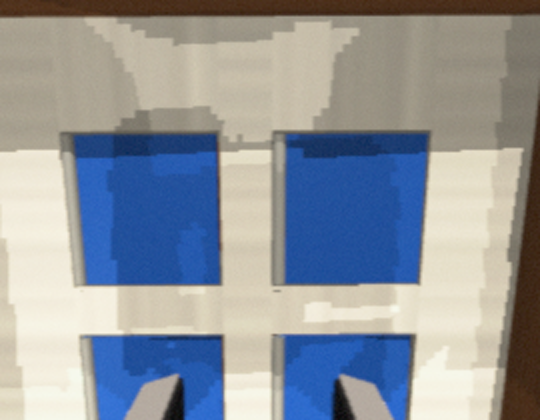

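View pics/w1b.png

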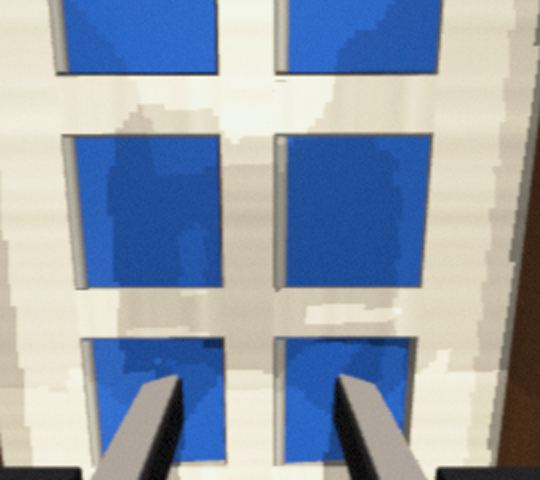

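Call:
arm_command(
  motion=[
    [40, 0, 0, -0.1, 0, 0, 0],
    [20, 0, -0.08, -0.1, 0, 0, 0],
    [0, 0, -0.16, -0.1, 0, 0, 0],
    [0, 0, -0.16, -0.1, 0, 0, 0],
    [0, 0, -0.16, -0.1, 0, 0, 0],
    [0, 0, -0.16, -0.05, 0, 0, 0],
    [0, 0, -0.16, -0.02, 0, 0, 0],
    [0, 0, -0.16, 0, 0, 0, 0],
    [0, 0, -0.16, 0.015, 0, 0, 0],
    [0, 0, -0.16, 0.02, 0, 0, 0],
  ],
)

```text
t: 5.3
position: [0.5533, 0.1306, 0.098]
orientation: [2.272, 2.168, 0.004]
wrist_force: [-0.1, -0.6, -0.0]
width: 0.0007
```

```bash
python3 - <<'E'
from h import *
s=arm.sense();print(s["t"],s["position"],s["wrist_force"].round(2),s["torque"].round(3),s["width"])
E
```

```text
5.3 [0.55329477 0.13059499 0.0980049 ] [-0.07 -0.56 -0.02] [ 0.031  0.012 -0.044] 0.0007307110398677313
```

Call:
arm_command(
  motion=[
    [0, 0, 0, -0.12, 0, 0, 0],
    [0, -0.15, 0.15, -0.12, 0, 0, 0],
    [0, -0.32, 0.32, -0.12, 0, 0, 0],
    [0, -0.32, 0.32, -0.12, 0, 0, 0],
    [0, -0.32, 0.32, -0.12, 0, 0, 0],
    [0, -0.32, 0.32, -0.06, 0, 0, 0],
    [0, -0.32, 0.32, -0.03, 0, 0, 0],
    [0, -0.32, 0.32, -0.02, 0, 0, 0],
    [0, -0.32, 0.32, -0.01, 0, 0, 0],
    [0, -0.32, 0.32, 0, 0, 0, 0],
  ],
)

```text
t: 6.55
position: [0.6144, 0.0638, 0.0982]
orientation: [2.272, 2.168, 0.004]
wrist_force: [0.1, -0.7, 0.1]
width: 0.0007
```

```bash
python3 - <<'E'
from h import *
s=arm.sense();print(s["t"],s["position"],s["wrist_force"].round(2),s["torque"].round(3),s["width"])
E
```

```text
6.55 [0.61436837 0.06376603 0.09819528] [ 0.11 -0.67  0.12] [-0.034  0.035 -0.009] 0.0006756669299452332
```

Call:
arm_command(
  motion=[
    [0, 0, 0, -0.25, 0, 0, 0],
    [20, -0.25, 0, -0.5, 0, 0, 0],
    [50, -0.5, 0, -0.75, 0, 0, 0],
    [70, -0.75, 0, -0.85, 0, 0, 0],
    [70, -1, 0, -0.85, 0, 0, 0],
    [70, -1, 0, -0.85, 0, 0, 0],
    [70, -1, 0, -0.85, 0, 0, 0],
    [70, -1, 0, -0.85, 0, 0, 0],
    [70, -1, 0, -0.85, 0, 0, 0],
    [70, -1, 0, -0.85, 0, 0, 0],
  ],
)

```text
t: 7.8
position: [0.6046, -0.1355, 0.2679]
orientation: [2.271, 2.169, 0.004]
wrist_force: [0.1, 0.1, -1.2]
width: 0.0699
```

```bash
python3 - <<'E'
from h import *
s=arm.sense();print(s["t"],s["position"])
for n,f in (("wrist","w3"),("side","s3"),("scene","c3")):
    c=see(n,f); np.save(f"pics/{f}.npy",{k:v for k,v in c.items()},allow_pickle=True)
    for k in ("valve_lying","bottle","jar","mat","cradle"):
        for r in arm.regions_of(n,k)[:3]:
            if r["p"]<.3: continue
            ys,xs=np.nonzero(r["region"])
            print(n,k,round(r["p"],2),r["box"],"cen",(round(xs.mean(),1),round(ys.mean(),1)),plane(c,[[xs.mean(),ys.mean()]],0.004)[0].round(3))
big("w3","w3b",2,(80,100,480,384))
big("s3","s3b",5,(225,85,375,200))
big("c3","c3b",5,(140,110,290,225))
E
```

```text
7.8 [ 0.60456537 -0.1355071   0.26787601]
wrist valve_lying 0.81 [261.5, 135.1, 27.5, 85.8] cen (np.float64(275.5), np.float64(175.9)) [ 0.632 -0.153  0.004]
wrist bottle 0.61 [242.2, 273.4, 33.6, 66.9] cen (np.float64(259.2), np.float64(297.3)) [ 0.596 -0.371  0.004]
wrist mat 0.95 [123.4, 177.2, 64.2, 58.1] cen (np.float64(155.8), np.float64(204.3)) [ 0.44  -0.19   0.004]
wrist cradle 0.64 [250.0, 119.7, 51.5, 75.0] cen (np.float64(273.4), np.float64(155.2)) [ 0.63  -0.121  0.004]
wrist cradle 0.55 [127.5, 0.0, 191.7, 69.1] cen (np.float64(224.9), np.float64(33.5)) [0.569 0.049 0.004]
side valve_lying 0.59 [244.0, 143.6, 29.4, 33.9] cen (np.float64(256.4), np.float64(160.0)) [ 0.648 -0.19   0.004]
side bottle 0.64 [280.9, 105.0, 18.0, 35.9] cen (np.float64(291.3), np.float64(124.1)) [ 0.613 -0.39   0.004]
side jar 0.94 [328.0, 126.0, 19.4, 31.2] cen (np.float64(339.8), np.float64(140.8)) [ 0.44  -0.378  0.004]
side mat 0.77 [304.3, 165.2, 33.9, 28.8] cen (np.float64(321.2), np.float64(181.8)) [ 0.436 -0.187  0.004]
side cradle 0.74 [240.1, 163.1, 28.5, 27.5] cen (np.float64(254.0), np.float64(177.0)) [ 0.625 -0.123  0.004]
side cradle 0.42 [326.0, 125.8, 23.2, 31.0] cen (np.float64(339.7), np.float64(140.6)) [ 0.441 -0.379  0.004]
scene valve_lying 0.58 [194.0, 177.1, 31.2, 36.1] cen (np.float64(210.4), np.float64(192.8)) [ 0.605 -0.183  0.004]
scene bottle 0.59 [169.1, 139.2, 21.3, 32.9] cen (np.float64(178.7), np.float64(154.8)) [ 0.574 -0.383  0.004]
scene jar 0.55 [208.3, 120.3, 18.3, 25.1] cen (np.float64(215.8), np.float64(134.0)) [ 0.416 -0.377  0.004]
scene mat 0.56 [229.4, 152.9, 35.4, 22.9] cen (np.float64(246.5), np.float64(165.2)) [ 0.442 -0.192  0.004]
scene cradle 0.97 [203.5, 192.1, 30.6, 32.2] cen (np.float64(214.1), np.float64(210.8)) [ 0.643 -0.121  0.004]
```

View pics/w3b.png

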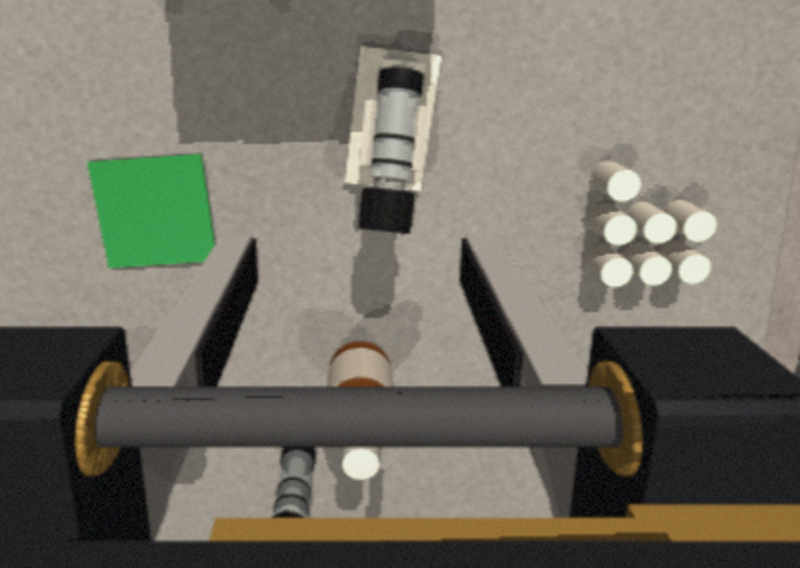

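View pics/s3b.png

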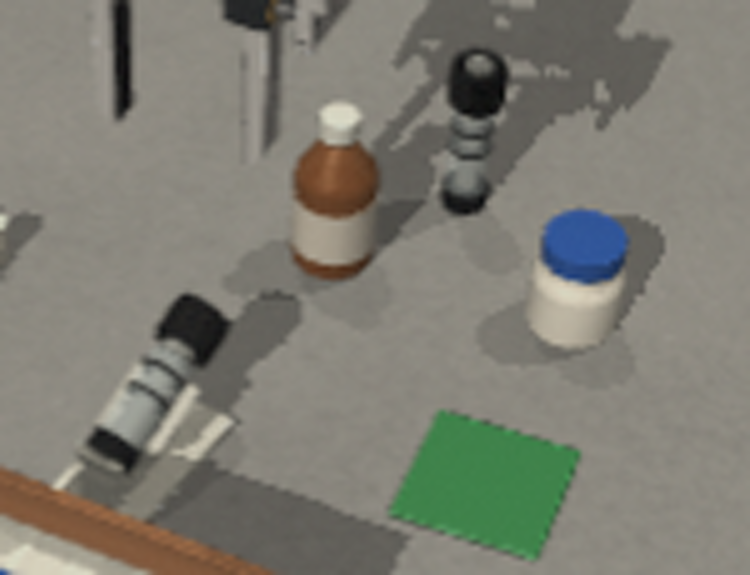

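View pics/c3b.png

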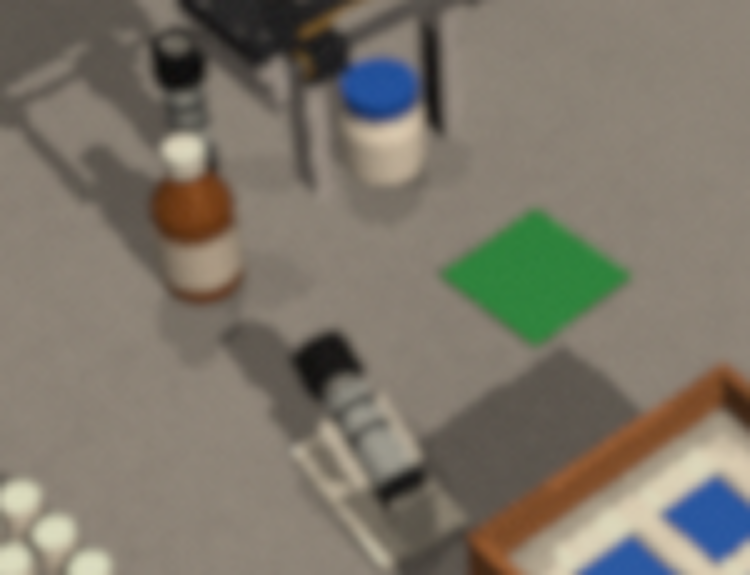

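```bash
cat >> h.py <<'E'
def load(f): return np.load(f"pics/{f}.npy",allow_pickle=True).item()
def tri(obs):
    A=np.zeros((3,3));b=np.zeros(3);rs=[]
    for c,uv in obs:
        o,d=ray(c,[uv]);d=d[0]/np.linalg.norm(d[0]);M=np.eye(3)-np.outer(d,d);A+=M;b+=M@o;rs.append((M,o))
    p=np.linalg.solve(A,b);return p,[round(1000*np.linalg.norm(M@(p-o)),1) for M,o in rs]
E
python3 - <<'E'
from h import *
w,s,c=load("w3"),load("s3"),load("c3")
k,rk=tri([(w,(273.5,205.5)),(s,(263.6,151)),(c,(205.4,183))]);f,rf=tri([(w,(280,140)),(s,(246.6,174.8)),(c,(220.4,205.8))])
print(k.round(4),rk,f.round(4),rf);d=k-f;print(np.linalg.norm(d),np.degrees(np.arcsin(d[2]/np.linalg.norm(d))),np.degrees(np.arctan2(d[1],d[0])))
k,rk=tri([(s,(320.6,101.8)),(c,(175.8,122))]);print("standing",k.round(4),rk,plane(s,[(318,124)],.007),plane(s,[(320.6,101.8)],.096),plane(c,[(175.8,122)],.096))
# mat
for cc,n in ((s,'s'),(w,'w'),(c,'c')):
    hsv=cv2.cvtColor(np.ascontiguousarray(cc["pixels"]),cv2.COLOR_RGB2HSV);m=cv2.inRange(hsv,(50,120,60),(80,255,255))
    nn,l,st,ce=cv2.connectedComponentsWithStats(m)
    for i in range(1,nn):
        if st[i][4]>150: print(n,"mat",st[i],plane(cc,[ce[i]],.004)[0].round(4))
E
```

```text
[ 0.6216 -0.1819  0.0617] [np.float64(3.2), np.float64(2.0), np.float64(1.4)] [ 0.6356 -0.0961  0.0399] [np.float64(2.6), np.float64(3.1), np.float64(3.4)]
0.08966798764814113 14.07701599848619 -99.23756639599591
standing [ 0.5338 -0.434   0.0912] [np.float64(0.6), np.float64(0.6)] [[ 0.53083506 -0.42394008  0.007     ]] [[ 0.53209275 -0.42692582  0.096     ]] [[ 0.53646461 -0.4298063   0.096     ]]
s mat [304 168  36  28 641] [ 0.4354 -0.1903  0.004 ]
w mat [ 124  177   63   57 2908] [ 0.4401 -0.1907  0.004 ]
c mat [230 153  34  25 470] [ 0.4409 -0.1929  0.004 ]
```

```bash
cat >> h.py <<'E'
def target(u_yaw,a,jyaw=None):
    """tool pointing down then tilted by a deg so that tool z leans to plan direction u_yaw(deg); tool x ~ u"""
    u=np.array([np.cos(np.radians(u_yaw)),np.sin(np.radians(u_yaw)),0]);a=np.radians(a)
    z=np.sin(a)*u-np.cos(a)*np.array([0,0,1.]);x=np.cos(a)*u+np.sin(a)*np.array([0,0,1.]);y=np.cross(z,x)
    return np.c_[x,y,z]
def cmd(p,Rt=None,show=True):
    s=arm.sense();R0=R.from_rotvec(s["orientation"]).as_matrix()
    sh=R0.T@(np.asarray(p)-s["position"])/.2
    rv=R.from_matrix(R0.T@Rt).as_rotvec()/(np.pi/3) if Rt is not None else np.zeros(3)
    if show: print("shift",sh.round(3),"turn",rv.round(3))
    return sh,rv
E
python3 - <<'E'
from h import *
Rt=target(80.8,40);print(Rt.round(3))
g=np.array([.6213,-.184,.067]);z=Rt[:,2]
for b in (.07,0): print((g-b*z).round(3));cmd(g-b*z,Rt)
E
```

```text
[[ 0.122  0.987  0.103]
 [ 0.756 -0.16   0.635]
 [ 0.643 -0.    -0.766]]
[ 0.614 -0.228  0.121]
shift [-0.459  0.068  0.737] turn [-0.035  0.665  0.105]
[ 0.621 -0.184  0.067]
shift [-0.236  0.092  1.005] turn [-0.035  0.665  0.105]
```

Call:
arm_command(
  motion=[
    [70, -0.1, 0.02, 0, -0.006, 0.11, 0.02],
    [70, -0.25, 0.04, 0.1, -0.012, 0.24, 0.04],
    [70, -0.459, 0.068, 0.2, -0.02, 0.38, 0.06],
    [70, -0.459, 0.068, 0.3, -0.03, 0.52, 0.08],
    [70, -0.459, 0.068, 0.45, -0.035, 0.665, 0.105],
    [70, -0.459, 0.068, 0.6, -0.035, 0.665, 0.105],
    [70, -0.459, 0.068, 0.737, -0.035, 0.665, 0.105],
    [70, -0.459, 0.068, 0.737, -0.035, 0.665, 0.105],
    [70, -0.459, 0.068, 0.737, -0.035, 0.665, 0.105],
    [70, -0.459, 0.068, 0.737, -0.035, 0.665, 0.105],
  ],
)

```text
t: 9.95
position: [0.615, -0.2283, 0.1221]
orientation: [-1.977, -1.686, -0.72]
wrist_force: [-0.5, 0.4, 1.0]
width: 0.0698
```

```bash
python3 - <<'E'
from h import *
s=arm.sense();print(s["t"],s["position"],s["joint_positions"].round(2),R.from_rotvec(s["orientation"]).as_matrix().round(3)[:,2])
for n,f in (("wrist","w4"),("side","s4"),("scene","c4")):
    c=see(n,f); np.save(f"pics/{f}.npy",c,allow_pickle=True)
big("s4","s4b",4,(200,50,375,200))
big("w4","w4b",2,(130,150,430,384))
E
```

```text
9.95 [ 0.61496205 -0.22834281  0.12212317] [ 0.54  0.7   0.05  1.59 -0.7   1.27  0.78] [ 0.103  0.634 -0.767]
```

View pics/w4b.png

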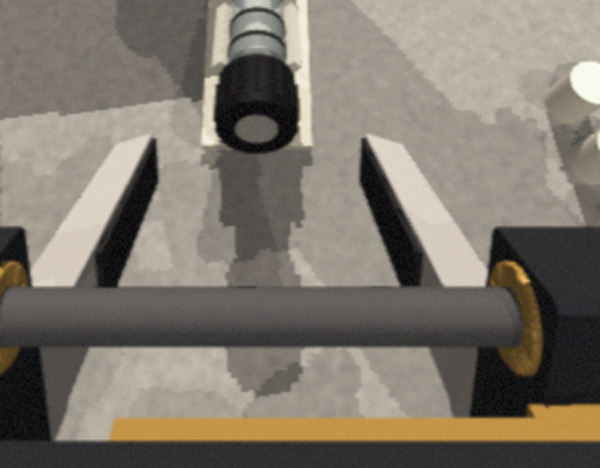

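View pics/s4b.png

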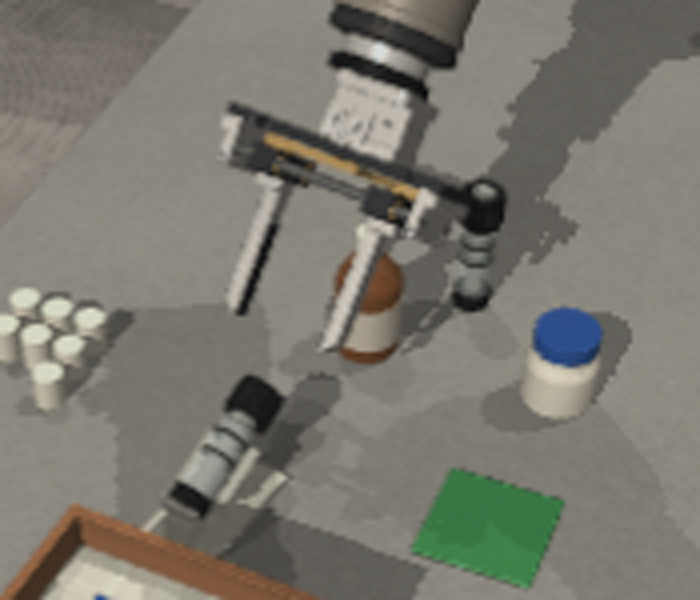

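```bash
python3 - <<'E'
from h import *
w=load("w4")
d=np.array([-.16*np.cos(.349),-.987*np.cos(.349),np.sin(.349)])
k=np.array([.6219,-.1803,.066])
print(proj(w,[k+.014*d,k+.014*d+[0,0,.005],k+.014*d+[0,.005,0],k-.014*d, k-.089*d]).round(1))
cmd([.6213,-.184,.067],target(80.8,40))
E
```

```text
[[255.8 216. ]
 [255.7 214. ]
 [254.8 210.5]
 [255.9 192.3]
 [256.3 143.6]]
shift [-0.003 -0.002  0.353] turn [0.    0.001 0.001]
```

Call:
arm_command(
  motion=[
    [60, 0, 0, 0.1, 0, 0, 0],
    [60, 0, 0, 0.2, 0, 0, 0],
    [60, 0, 0, 0.28, 0, 0, 0],
    [60, 0, 0, 0.33, 0, 0, 0],
    [60, 0, 0, 0.353, 0, 0, 0],
    [50, 0, 0, 0.353, 0, 0, 0],
    [42, 0, 0, 0.353, 0, 0, 0],
    [34, 0, 0, 0.353, 0, 0, 0],
    [30, 0, 0, 0.353, 0, 0, 0],
    [30, 0, 0, 0.353, 0, 0, 0],
  ],
  newtons=25,
)

```text
t: 11.35
position: [0.6217, -0.1841, 0.0676]
orientation: [-1.978, -1.684, -0.72]
wrist_force: [-3.7, -3.1, 4.7]
width: 0.0355
```

```bash
python3 - <<'E'
from h import *
s=arm.sense();print(s["t"],s["position"],s["wrist_force"].round(2),s["width"])
for n,f in (("wrist","w5"),("side","s5")):
    c=see(n,f); np.save(f"pics/{f}.npy",c,allow_pickle=True)
big("s5","s5b",4,(200,50,375,200))
big("w5","w5b",2,(130,150,430,384))
E
```

```text
11.35 [ 0.62166177 -0.18410196  0.06760354] [-3.7  -3.14  4.74] 0.03551546658959372
```

View pics/w5b.png

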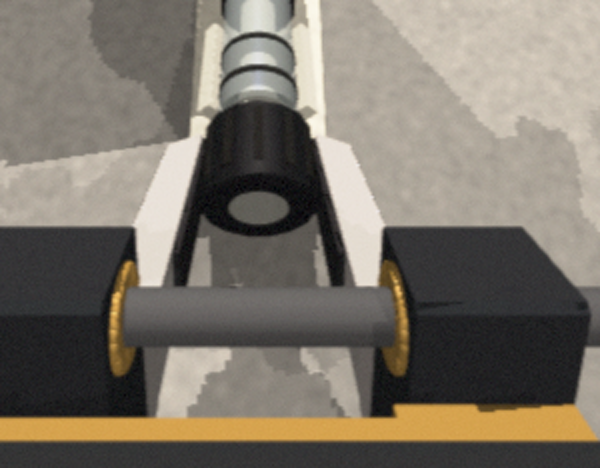

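View pics/s5b.png

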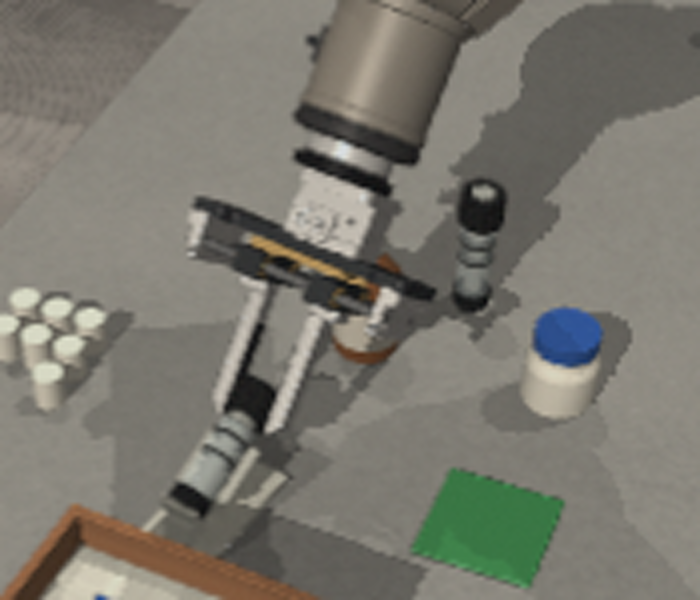

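Call:
arm_command(
  motion=[
    [30, 0.1, 0, -0.115, 0, 0, 0],
    [30, 0.22, 0, -0.26, 0, 0, 0],
    [30, 0.386, 0, -0.46, 0, 0, 0],
    [30, 0.386, 0, -0.46, 0, -0.15, 0],
    [30, 0.386, 0, -0.46, 0, -0.32, 0],
    [30, 0.386, 0, -0.46, 0, -0.49, 0],
    [30, 0.386, 0, -0.46, 0, -0.66, 0],
    [30, 0.386, 0, -0.46, 0, -0.83, 0],
    [30, 0.386, 0, -0.46, 0, -1, 0],
    [30, 0.386, 0, -0.46, 0, -1, 0],
  ],
  newtons=30,
)

```text
t: 12.7
position: [0.6229, -0.1779, 0.1862]
orientation: [2.191, 1.882, -0.389]
wrist_force: [0.9, 0.2, -1.7]
width: 0.0356
```

```bash
python3 - <<'E'
from h import *
s=arm.sense();print(s["t"],s["position"],s["wrist_force"].round(2),s["width"],s["joint_positions"].round(2))
print(R.from_rotvec(s["orientation"]).as_matrix().round(3))
for n,f in (("wrist","w6"),("side","s6"),("scene","c6")):
    c=see(n,f); np.save(f"pics/{f}.npy",c,allow_pickle=True)
big("s6","s6b",4,(200,50,375,200))
big("c6","c6b",4,(120,70,300,220))
cmd([.439,-.191,.165],target(80.8,-30))
cmd([.439,-.191,.104],target(80.8,-30))
E
```

```text
12.7 [ 0.62290484 -0.17787838  0.18623924] [ 0.88  0.19 -1.69] 0.035617442961538334 [-0.28  0.45  0.36  1.75  0.23  1.01 -0.22]
[[ 0.141  0.989 -0.052]
 [ 0.928 -0.151 -0.339]
 [-0.343 -0.001 -0.939]]
shift [-0.13  -0.895  0.167] turn [ 0.001 -0.167 -0.001]
shift [-0.026 -0.895  0.453] turn [ 0.001 -0.167 -0.001]
```

View pics/c6b.png

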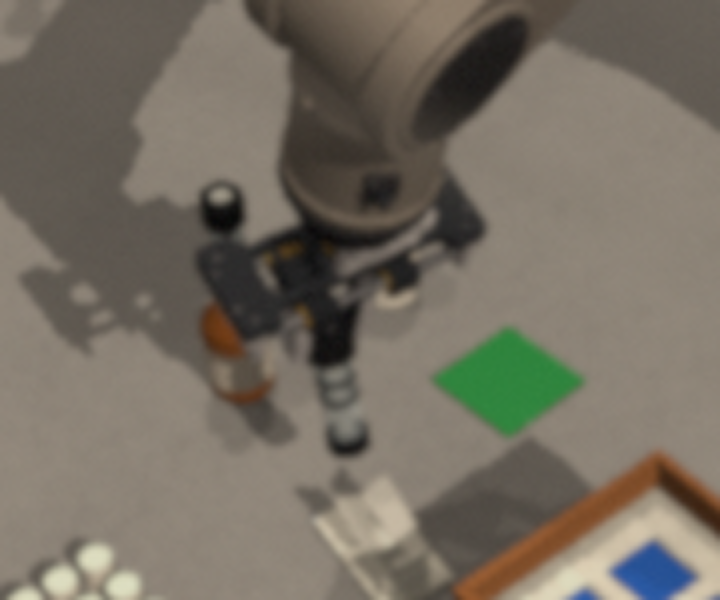

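View pics/s6b.png

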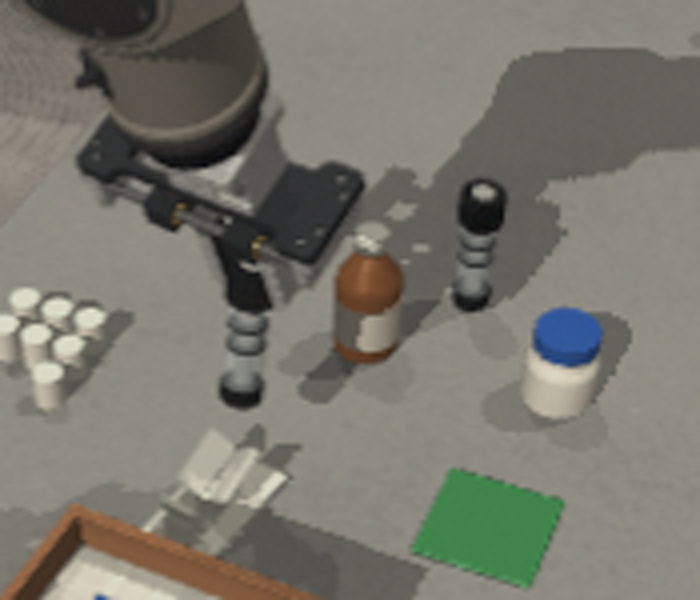

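```bash
python3 - <<'E'
from h import *
s,c=load("s6"),load("c6")
f,r=tri([(s,(260.25,147.5)),(c,(207,179.2))]);p=arm.sense()["position"];print(f.round(4),r);d=p-f;print(d.round(4),np.linalg.norm(d),np.degrees(np.arccos(d[2]/np.linalg.norm(d))))
E
```

```text
[ 0.6226 -0.1674  0.0894] [np.float64(2.2), np.float64(2.2)]
[-0.0012 -0.0169  0.0982] 0.09966231679862185 9.768776062963214
```

Call:
arm_command(
  motion=[
    [30, -0.04, -0.25, 0.05, 0, -0.04, 0],
    [30, -0.08, -0.5, 0.1, 0, -0.08, 0],
    [30, -0.1, -0.7, 0.13, 0, -0.12, 0],
    [30, -0.13, -0.895, 0.167, 0, -0.167, 0],
    [30, -0.13, -0.895, 0.167, 0, -0.167, 0],
    [30, -0.11, -0.895, 0.22, 0, -0.167, 0],
    [30, -0.09, -0.895, 0.28, 0, -0.167, 0],
    [30, -0.07, -0.895, 0.34, 0, -0.167, 0],
    [30, -0.05, -0.895, 0.387, 0, -0.167, 0],
    [30, -0.05, -0.895, 0.387, 0, -0.167, 0],
  ],
)

```text
t: 14.1
position: [0.4387, -0.1911, 0.1174]
orientation: [2.093, 1.781, -0.562]
wrist_force: [0.9, -0.2, -2.0]
width: 0.0355
```

```bash
python3 - <<'E'
from h import *
s=arm.sense();print(s["t"],s["position"],s["wrist_force"].round(2),s["width"],s["joint_positions"].round(2))
print(R.from_rotvec(s["orientation"]).as_matrix().round(3))
for n,f in (("side","s7"),("scene","c7")):
    c=see(n,f); np.save(f"pics/{f}.npy",c,allow_pickle=True)
big("s7","s7b",5,(260,80,380,200))
big("c7","c7b",5,(180,80,300,200))
cmd([.439,-.191,.104],target(80.8,-30))
E
```

```text
14.1 [ 0.43865699 -0.19112195  0.1173522 ] [ 0.9  -0.2  -1.97] 0.03548395969188279 [-0.47  0.33  0.44  2.21  0.53  0.81 -0.61]
[[ 0.138  0.987 -0.081]
 [ 0.855 -0.16  -0.494]
 [-0.501 -0.001 -0.866]]
shift [ 0.036 -0.     0.061] turn [ 0.  0. -0.]
```

View pics/c7b.png

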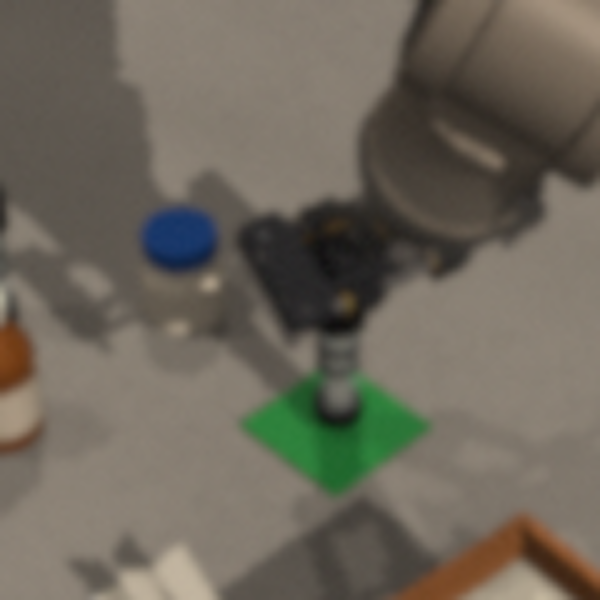

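View pics/s7b.png

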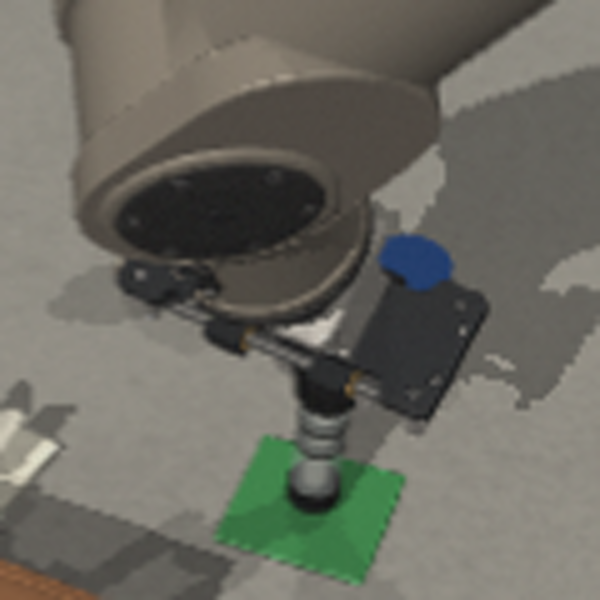

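Call:
arm_command(
  motion=[
    [30, 0.005, 0, 0.009, 0, 0, 0],
    [30, 0.011, 0, 0.018, 0, 0, 0],
    [30, 0.016, 0, 0.027, 0, 0, 0],
    [30, 0.019, 0, 0.032, 0, 0, 0],
    [30, 0.022, 0, 0.037, 0, 0, 0],
    [30, 0.024, 0, 0.041, 0, 0, 0],
    [30, 0.026, 0, 0.044, 0, 0, 0],
    [30, 0.027, 0, 0.046, 0, 0, 0],
    [30, 0.0285, 0, 0.048, 0, 0, 0],
    [30, 0.0285, 0, 0.048, 0, 0, 0],
  ],
)

```text
t: 15.45
position: [0.4391, -0.1909, 0.107]
orientation: [2.093, 1.78, -0.56]
wrist_force: [0.1, 0.6, -1.9]
width: 0.0357
```

Call:
arm_command(
  motion=[
    [30, 0.001, 0, 0.002, 0, 0, 0],
    [30, 0.002, 0, 0.004, 0, 0, 0],
    [30, 0.003, 0, 0.006, 0, 0, 0],
    [30, 0.004, 0, 0.007, 0, 0, 0],
    [30, 0.005, 0, 0.009, 0, 0, 0],
    [30, 0.006, 0, 0.01, 0, 0, 0],
    [30, 0.007, 0, 0.011, 0, 0, 0],
    [30, 0.0075, 0, 0.0125, 0, 0, 0],
    [30, 0.008, 0, 0.0137, 0, 0, 0],
    [30, 0.008, 0, 0.0137, 0, 0, 0],
  ],
)

```text
t: 16.7
position: [0.4395, -0.1916, 0.105]
orientation: [2.092, 1.779, -0.561]
wrist_force: [-3.8, 3.3, 27.9]
width: 0.0357
```

```bash
python3 - <<'E'
from h import *
s=arm.sense();print(s["t"],s["position"],s["wrist_force"].round(2),s["torque"].round(2))
for n,f in (("side","s8"),("scene","c8")):
    c=see(n,f); np.save(f"pics/{f}.npy",c,allow_pickle=True)
a=cv2.imread("pics/s8.png")[130:200,290:360];b=cv2.imread("pics/c8.png")[130:200,210:280]
cv2.imwrite("pics/m8.png",cv2.resize(np.hstack([a,b]),None,fx=5,fy=5,interpolation=2))
E
```

```text
16.7 [ 0.43950351 -0.1915566   0.10497155] [-3.83  3.31 27.9 ] [-1.77  1.57 -0.6 ]
```

View pics/m8.png

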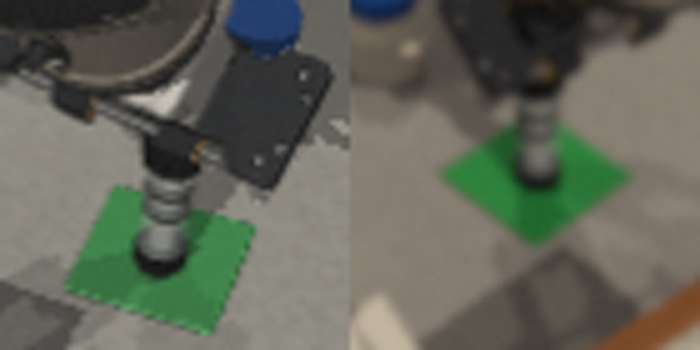

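Call:
arm_command(
  motion=[
    [30, 0, 0, 0, 0, 0, 0],
    [30, 0, 0, 0, 0, 0, 0],
    [30, 0, 0, 0, 0, 0, 0],
    [36.5, 0, 0, 0, 0, 0, 0],
    [38, 0, 0, 0, 0, 0, 0],
    [40, 0, 0, 0, 0, 0, 0],
    [44, 0, 0, 0, 0, 0, 0],
    [50, 0, 0, 0, 0, 0, 0],
    [60, 0, 0, 0, 0, 0, 0],
    [60, 0, 0, 0, 0, 0, 0],
  ],
  newtons=10,
)

```text
t: 18.05
position: [0.4395, -0.1915, 0.105]
orientation: [2.092, 1.779, -0.561]
wrist_force: [-0.7, -0.2, 0.6]
width: 0.0599
```

```bash
python3 - <<'E'
from h import *
s=arm.sense();print(s["t"],s["position"],s["wrist_force"].round(2),s["width"])
for n,f in (("side","s9"),("scene","c9"),("wrist","w9")):
    c=see(n,f); np.save(f"pics/{f}.npy",c,allow_pickle=True)
a=cv2.imread("pics/s9.png")[110:200,290:360];b=cv2.imread("pics/c9.png")[110:200,210:280]
cv2.imwrite("pics/m9.png",cv2.resize(np.hstack([a,b]),None,fx=5,fy=5,interpolation=2))
E
```

```text
18.05 [ 0.43951806 -0.19151894  0.10496574] [-0.66 -0.22  0.55] 0.05991124044410558
```

View pics/m9.png

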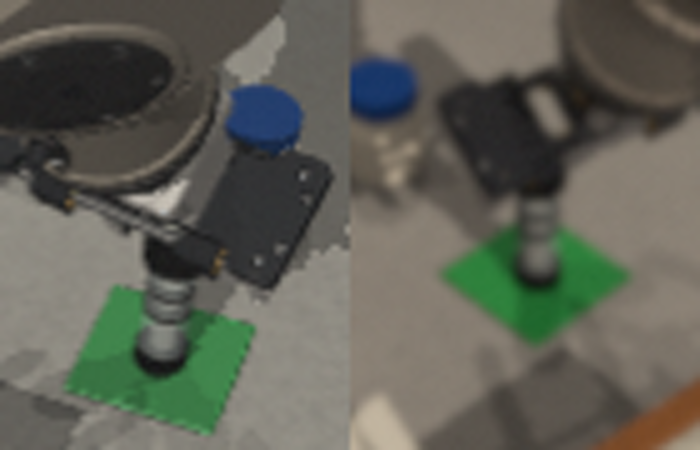

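View pics/w9.png

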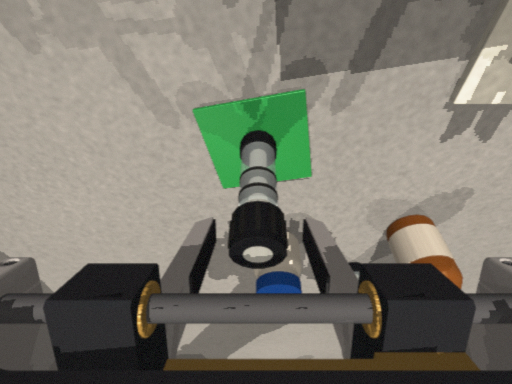

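```bash
python3 - <<'E'
from h import *
w=load("w9");s=load("s9")
# expected knob cap of valve upright at TCP xy
p=arm.sense()["position"]
print(proj(w,[[p[0],p[1],.114],[p[0]+.003,p[1],.114],[p[0],p[1]+.003,.114],[p[0],p[1],.011]]).round(1))
cmd([.4395,-.1915,.18],target(87.4,0));cmd([.4395,-.1915,.104],target(87.4,0))
E
```

```text
[[257.2 253.5]
 [262.1 253.1]
 [256.3 250.9]
 [257.4 149.6]]
shift [-0.188  0.    -0.325] turn [-0.028  0.501 -0.108]
shift [ 0.002 -0.     0.004] turn [-0.028  0.501 -0.108]
```

Call:
arm_command(
  motion=[
    [60, 0, 0, -0.12, 0, 0, 0],
    [60, 0, 0, -0.26, 0, 0, 0],
    [60, 0, 0, -0.4, 0, 0, 0],
    [60, -0.05, 0, -0.4, -0.007, 0.12, -0.027],
    [60, -0.1, 0, -0.38, -0.014, 0.25, -0.05],
    [60, -0.15, 0, -0.35, -0.02, 0.38, -0.08],
    [60, -0.188, 0, -0.325, -0.028, 0.501, -0.108],
    [60, -0.188, 0, -0.325, -0.028, 0.501, -0.108],
    [60, -0.188, 0, -0.325, -0.028, 0.501, -0.108],
    [60, -0.188, 0, -0.325, -0.028, 0.501, -0.108],
  ],
)

```text
t: 19.45
position: [0.4396, -0.1904, 0.1799]
orientation: [2.27, 2.172, -0.001]
wrist_force: [0.7, -0.4, -0.7]
width: 0.0601
```

```bash
python3 - <<'E'
from h import *
s=arm.sense();print(s["t"],s["position"],s["joint_positions"].round(2),s["width"])
cmd([.4395,-.1915,.106],target(87.4,0))
c=see("wrist","w10");p=[.4395,-.1915]
print(proj(c,[p+[.114],[p[0]+.003,p[1],.114],p+[.011]]).round(1))
c=see("side","s10")
E
```

```text
19.45 [ 0.43961763 -0.1903533   0.17986012] [-0.14  0.16  0.46  2.1  -0.09  0.9   0.33] 0.06010217888718137
shift [-0.006 -0.     0.369] turn [-0.001  0.001  0.001]
[[257.2 208.5]
 [260.7 208.3]
 [257.6 180.5]]
```

View pics/w10.png

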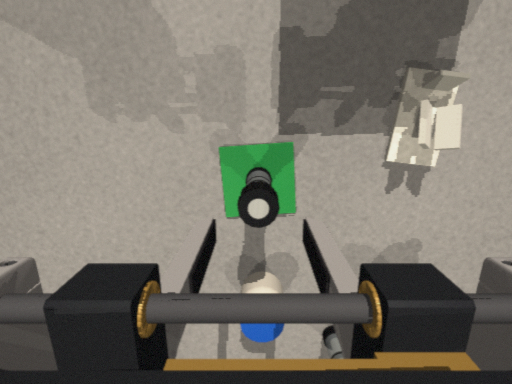

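View pics/s10.png

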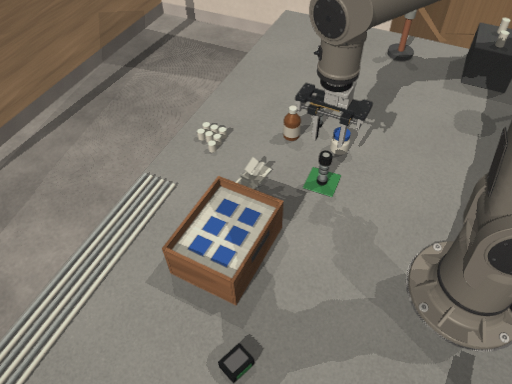

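Call:
arm_command(
  motion=[
    [60, -0.006, 0, 0.09, 0, 0, 0],
    [60, -0.006, 0, 0.18, 0, 0, 0],
    [60, -0.006, 0, 0.27, 0, 0, 0],
    [60, -0.006, 0, 0.33, 0, 0, 0],
    [60, -0.006, 0, 0.369, 0, 0, 0],
    [50, -0.006, 0, 0.369, 0, 0, 0],
    [42, -0.006, 0, 0.369, 0, 0, 0],
    [36, -0.006, 0, 0.369, 0, 0, 0],
    [30, -0.006, 0, 0.369, 0, 0, 0],
    [30, -0.006, 0, 0.369, 0, 0, 0],
  ],
  newtons=25,
)

```text
t: 20.8
position: [0.4398, -0.1917, 0.1065]
orientation: [2.27, 2.172, -0.0]
wrist_force: [-0.6, 0.1, 7.4]
width: 0.036
```

```bash
python3 - <<'E'
from h import *
s=arm.sense();print(s["t"],s["position"],s["wrist_force"].round(2),s["width"])
cmd([.613,.064,.22],target(87.4,0))
cmd([.552,.131,.22],target(87.4,0))
E
```

```text
20.8 [ 0.43978585 -0.19171753  0.10645272] [-0.57  0.06  7.42] 0.03596734496141675
shift [ 1.315  0.809 -0.568] turn [0.    0.    0.001]
shift [ 1.637  0.489 -0.568] turn [0.    0.    0.001]
```

Call:
arm_command(
  motion=[
    [30, 0, 0, -0.15, 0, 0, 0],
    [30, 0, 0, -0.4, 0, 0, 0],
    [30, 0.05, 0.1, -0.69, 0, 0, 0],
    [30, 0.25, 0.3, -0.69, 0, 0, 0],
    [30, 0.45, 0.5, -0.69, 0, 0, 0],
    [30, 0.65, 0.7, -0.69, 0, 0, 0],
    [30, 0.85, 0.809, -0.69, 0, 0, 0],
    [30, 1, 0.809, -0.69, 0, 0, 0],
    [30, 1, 0.809, -0.69, 0, 0, 0],
    [30, 1, 0.809, -0.69, 0, 0, 0],
  ],
)

```text
t: 22.05
position: [0.61, 0.0004, 0.2443]
orientation: [2.27, 2.171, -0.001]
wrist_force: [-0.7, -0.3, -2.0]
width: 0.036
```

```bash
python3 - <<'E'
from h import *
s=arm.sense();print(s["t"],s["position"],s["wrist_force"].round(2),s["width"])
cmd([.6135,.064,.245],target(87.4,0))
for n,f in (("side","s11"),("scene","c11"),("wrist","w11")):
    c=see(n,f); np.save(f"pics/{f}.npy",c,allow_pickle=True)
a=cv2.imread("pics/s11.png")[110:290,150:330];b=cv2.imread("pics/c11.png")[110:290,170:350]
cv2.imwrite("pics/m11.png",cv2.resize(np.hstack([a,b]),None,fx=2.2,fy=2.2,interpolation=2))
E
```

```text
22.05 [6.09965969e-01 3.52656206e-04 2.44280910e-01] [-0.72 -0.27 -2.05] 0.03600051911176957
shift [ 0.319  0.004 -0.004] turn [-0.     0.001  0.001]
```

View pics/m11.png

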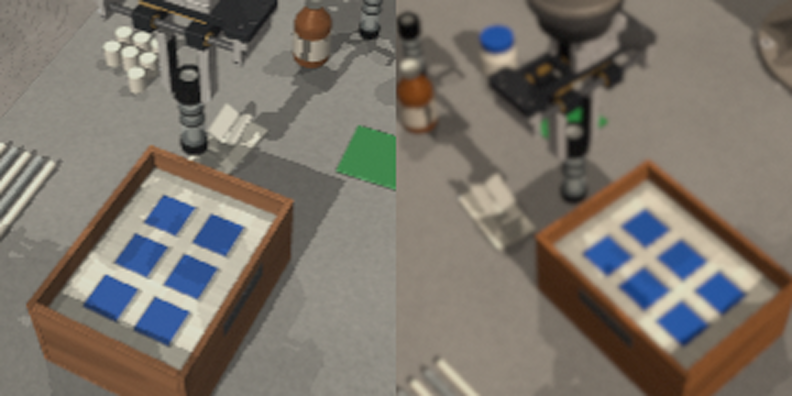

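View pics/w11.png

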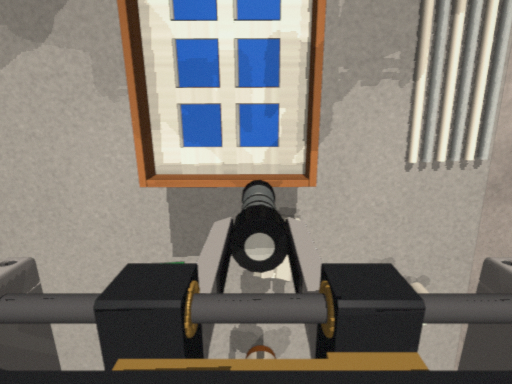

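```bash
python3 - <<'E'
from h import *
for f in ("w11","s11","c11"):
    c=load(f); print(f,[plane(c,[ce],.085)[0][:2].round(4).tolist() for ce,st in blue(c) if 60<st[4]<4000])
E
```

```text
w11 [[0.5556, 0.1807], [0.6192, 0.178], [0.5532, 0.1317], [0.6172, 0.1288], [0.5504, 0.0676], [0.6145, 0.0647]]
s11 [[0.4291, -0.3225], [0.6102, 0.0644], [0.547, 0.0678], [0.6081, 0.1276], [0.5497, 0.1305], [0.617, 0.1894], [0.5517, 0.1918]]
c11 [[-0.3621, -0.4987], [0.452, -0.3306], [0.5494, 0.0662], [0.6137, 0.0632], [0.5523, 0.1303], [0.6165, 0.1273], [0.5553, 0.195], [0.6194, 0.1921]]
```

Call:
arm_command(
  motion=[
    [30, 0.1, 0.002, 0, 0, 0, 0],
    [30, 0.22, 0.004, 0, 0, 0, 0],
    [30, 0.319, 0.006, 0, 0, 0, 0],
    [30, 0.319, 0.006, 0.08, 0, 0, 0],
    [30, 0.319, 0.006, 0.16, 0, 0, 0],
    [30, 0.319, 0.006, 0.23, 0, 0, 0],
    [30, 0.319, 0.006, 0.27, 0, 0, 0],
    [30, 0.319, 0.006, 0.29, 0, 0, 0],
    [30, 0.319, 0.006, 0.314, 0, 0, 0],
    [30, 0.319, 0.006, 0.314, 0, 0, 0],
  ],
)

```text
t: 23.45
position: [0.6143, 0.0635, 0.1817]
orientation: [2.271, 2.17, 0.0]
wrist_force: [0.1, -0.3, -1.2]
width: 0.0359
```

```bash
python3 - <<'E'
from h import *
s=arm.sense();print(s["t"],s["position"],s["wrist_force"].round(2),s["width"])
for n,f in (("side","s12"),("scene","c12"),("wrist","w12")):
    c=see(n,f); np.save(f"pics/{f}.npy",c,allow_pickle=True)
a=cv2.imread("pics/s12.png")[140:260,170:290];b=cv2.imread("pics/c12.png")[150:270,220:340]
cv2.imwrite("pics/m12.png",cv2.resize(np.hstack([a,b]),None,fx=3.3,fy=3.3,interpolation=2))
E
```

```text
23.45 [0.61427336 0.06350273 0.18170921] [ 0.13 -0.27 -1.17] 0.03588113600370051
```

View pics/m12.png

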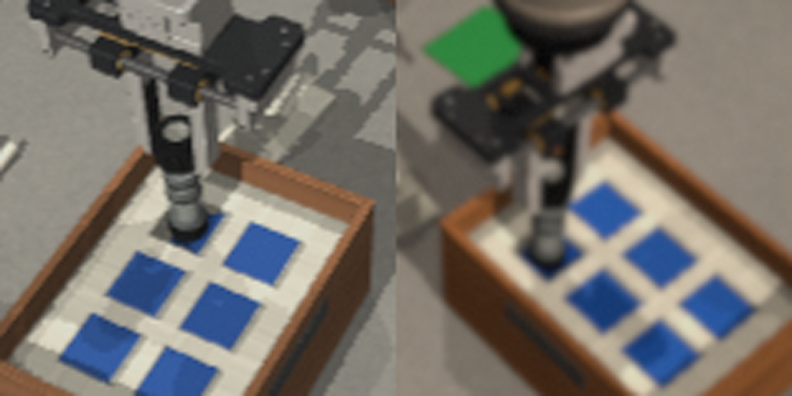

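View pics/w12.png

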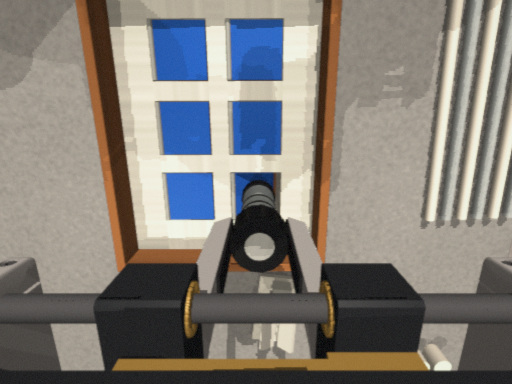

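Call:
arm_command(
  motion=[
    [30, 0, 0, 0.04, 0, 0, 0],
    [30, 0, 0, 0.08, 0, 0, 0],
    [30, 0, 0, 0.12, 0, 0, 0],
    [30, 0, 0, 0.16, 0, 0, 0],
    [30, 0, 0, 0.2, 0, 0, 0],
    [30, 0, 0, 0.24, 0, 0, 0],
    [30, 0, 0, 0.27, 0, 0, 0],
    [30, 0, 0, 0.3, 0, 0, 0],
    [30, 0, 0, 0.318, 0, 0, 0],
    [30, 0, 0, 0.318, 0, 0, 0],
  ],
)

```text
t: 24.85
position: [0.6144, 0.0635, 0.1183]
orientation: [2.271, 2.17, 0.0]
wrist_force: [0.6, 0.1, -2.0]
width: 0.0357
```

Expected floor contact at TCP about 0.1125; creep down 6.5 mm.

Call:
arm_command(
  motion=[
    [30, 0, 0, 0.006, 0, 0, 0],
    [30, 0, 0, 0.012, 0, 0, 0],
    [30, 0, 0, 0.017, 0, 0, 0],
    [30, 0, 0, 0.021, 0, 0, 0],
    [30, 0, 0, 0.024, 0, 0, 0],
    [30, 0, 0, 0.027, 0, 0, 0],
    [30, 0, 0, 0.029, 0, 0, 0],
    [30, 0, 0, 0.031, 0, 0, 0],
    [30, 0, 0, 0.0325, 0, 0, 0],
    [30, 0, 0, 0.0325, 0, 0, 0],
  ],
)

```text
t: 26.1
position: [0.6146, 0.0635, 0.1125]
orientation: [2.271, 2.17, 0.001]
wrist_force: [-3.1, -0.1, 9.6]
width: 0.0354
```

```bash
python3 - <<'E'
from h import *
s=arm.sense();print(s["t"],s["position"],s["wrist_force"].round(2),s["width"])
E
```

```text
26.1 [0.61458114 0.06351109 0.11248171] [-3.12 -0.07  9.63] 0.0354322695138192
```

Call:
arm_command(
  motion=[
    [30, 0, 0, 0, 0, 0, 0],
    [36.5, 0, 0, 0, 0, 0, 0],
    [38, 0, 0, 0, 0, 0, 0],
    [41, 0, 0, 0, 0, 0, 0],
    [46, 0, 0, 0, 0, 0, 0],
    [54, 0, 0, 0, 0, 0, 0],
    [54, 0, 0, 0, 0, 0, 0],
    [54, 0, 0, -0.08, 0, 0, 0],
    [54, 0, 0, -0.2, 0, 0, 0],
    [54, 0, 0, -0.4, 0, 0, 0],
  ],
  newtons=10,
)

```text
t: 27.35
position: [0.614, 0.0634, 0.1935]
orientation: [2.272, 2.17, -0.001]
wrist_force: [1.2, -1.2, 0.1]
width: 0.0541
```

```bash
python3 - <<'E'
from h import *
s=arm.sense();print(s["t"],s["position"],s["wrist_force"].round(2),s["width"])
for n,f in (("side","s13"),("scene","c13"),("wrist","w13")):
    c=see(n,f); np.save(f"pics/{f}.npy",c,allow_pickle=True)
a=cv2.imread("pics/s13.png")[140:260,170:290];b=cv2.imread("pics/c13.png")[150:270,220:340]
cv2.imwrite("pics/m13.png",cv2.resize(np.hstack([a,b]),None,fx=3.3,fy=3.3,interpolation=2))
E
```

```text
27.35 [0.61396434 0.06336586 0.19352067] [ 1.24 -1.18  0.06] 0.054124008064755695
```

View pics/m13.png

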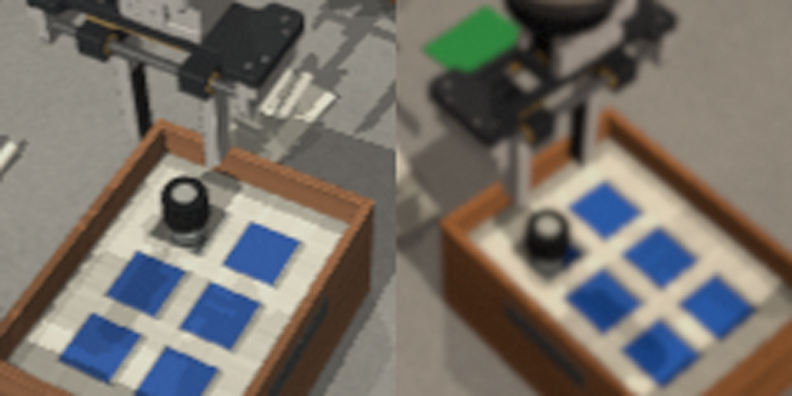

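View pics/w13.png

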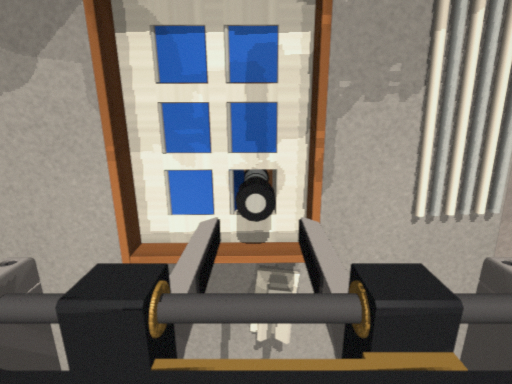

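Call:
arm_command(
  motion=[
    [60, 0, 0, -0.15, 0, 0, 0],
    [60, -0.2, 0, -0.25, 0, 0, 0],
    [60, -0.5, 0, -0.3, 0, 0, 0],
    [60, -0.75, -0.05, -0.3, 0, 0, 0],
    [60, -1, -0.1, -0.3, 0, 0, 0],
    [60, -1, -0.2, -0.3, 0, 0, 0],
    [60, -1, -0.3, -0.3, 0, 0, 0],
    [60, -1, -0.4, -0.3, 0, 0, 0],
    [60, -1, -0.4, -0.3, 0, 0, 0],
    [60, -1, -0.4, -0.3, 0, 0, 0],
  ],
)

```text
t: 28.75
position: [0.5269, -0.1324, 0.2548]
orientation: [2.269, 2.168, 0.008]
wrist_force: [0.6, -0.1, 0.1]
width: 0.0603
```

Call:
arm_command(
  motion=[
    [60, -0.25, 0, 0, 0, 0, 0],
    [60, -0.5, 0, 0, 0, 0, 0],
    [60, -0.75, 0, 0, 0, 0, 0],
    [60, -1, 0, 0, 0, 0, 0],
    [60, -1, 0, 0, 0, 0, 0],
    [60, -1, 0, 0, 0, 0, 0],
    [60, -1, 0, 0, 0, 0, 0],
    [60, -1, 0, 0, 0, 0, 0],
    [60, -1, 0, 0, 0, 0, 0],
    [60, -1, 0, 0, 0, 0, 0],
  ],
)

```text
t: 30.0
position: [0.5179, -0.332, 0.2546]
orientation: [2.269, 2.168, 0.008]
wrist_force: [0.2, -1.2, -0.7]
width: 0.0602
```

```bash
python3 - <<'E'
from h import *
s=arm.sense();print(s["t"],s["position"],s["joint_positions"].round(2))
for n,f in (("side","s14"),("scene","c14"),("wrist","w14")):
    c=see(n,f); np.save(f"pics/{f}.npy",c,allow_pickle=True)
    print(f,proj(c,[[.532,-.427,.11],[.532,-.427,0.007]]).round(1))
a=cv2.imread("pics/s14.png")[60:180,260:380];b=cv2.imread("pics/c14.png")[80:200,120:240]
cv2.imwrite("pics/m14.png",cv2.resize(np.hstack([a,b]),None,fx=3.3,fy=3.3,interpolation=2))
E
```

```text
30.0 [ 0.51787533 -0.33195342  0.25464979] [ 0.06  0.33  0.52  1.74 -0.18  1.12  0.59]
s14 [[321.1  98.2]
 [318.  123.4]]
c14 [[176.9 118.5]
 [180.6 141.8]]
w14 [[272.3 259.6]
 [268.8 226.6]]
```

View pics/w14.png

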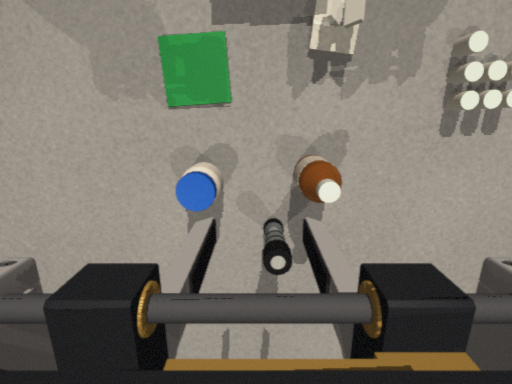

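View pics/m14.png

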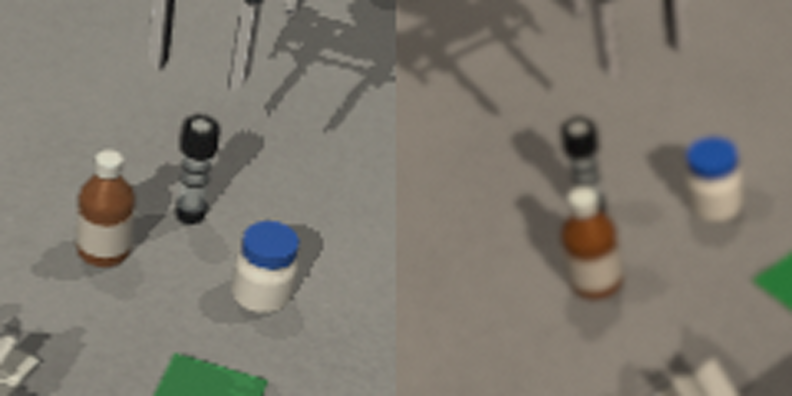

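```bash
python3 - <<'E'
from h import *
w,s,c=load("w14"),load("s14"),load("c14")
for cc,a in ((w,(277.5,262.5)),(s,(320.6,97.9)),(c,(174.8,118.5))): print(plane(cc,[a],.110)[0].round(4))
print(tri([(w,(277.5,262.5)),(s,(320.6,97.9)),(c,(174.8,118.5))]))
g=[.5355,-.4305]
cmd(g+[.18],target(87.4,0));cmd(g+[.103],target(87.4,0))
E
```

```text
[ 0.5382 -0.4313  0.11  ]
[ 0.5339 -0.4279  0.11  ]
[ 0.537  -0.4316  0.11  ]
(array([ 0.53644834, -0.43299416,  0.10727051]), [np.float64(1.9), np.float64(1.6), np.float64(1.2)])
shift [-0.488  0.109  0.373] turn [ 0.005 -0.001 -0.   ]
shift [-0.488  0.107  0.758] turn [ 0.005 -0.001 -0.   ]
```

Call:
arm_command(
  motion=[
    [66, -0.15, 0.03, 0, 0.002, 0, 0],
    [66, -0.3, 0.07, 0.1, 0.005, 0, 0],
    [66, -0.49, 0.113, 0.2, 0.005, 0, 0],
    [66, -0.49, 0.113, 0.3, 0.005, 0, 0],
    [66, -0.49, 0.113, 0.373, 0.005, 0, 0],
    [66, -0.49, 0.113, 0.373, 0.005, 0, 0],
    [66, -0.49, 0.113, 0.373, 0.005, 0, 0],
    [66, -0.49, 0.113, 0.373, 0.005, 0, 0],
    [66, -0.49, 0.113, 0.373, 0.005, 0, 0],
    [66, -0.49, 0.113, 0.373, 0.005, 0, 0],
  ],
)

```text
t: 31.4
position: [0.5365, -0.431, 0.1803]
orientation: [-2.271, -2.17, -0.002]
wrist_force: [0.2, 0.3, 0.3]
width: 0.0661
```

```bash
python3 - <<'E'
from h import *
s=arm.sense();print(s["t"],s["position"],s["joint_positions"].round(2))
c=see("wrist","w15"); np.save(f"pics/w15.npy",c,allow_pickle=True)
print(proj(c,[[.5365,-.431,.11],[.5395,-.431,.11],[.5365,-.428,.11],[.5365,-.431,0.007]]).round(1))
big("w15","w15b",2,(130,120,400,300))
E
```

```text
31.4 [ 0.53646833 -0.4309662   0.18025524] [ 0.23  0.53  0.5   1.64 -0.28  1.05  0.77]
[[257.3 205.7]
 [260.7 205.6]
 [257.1 202.5]
 [257.6 179. ]]
```

View pics/w15b.png

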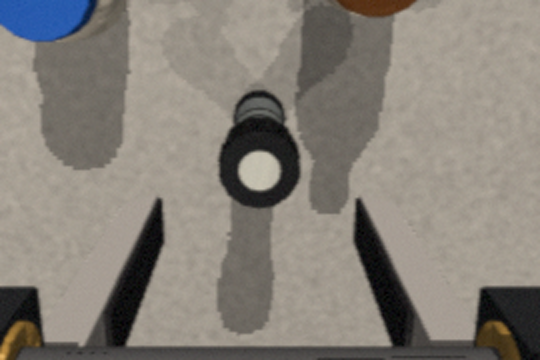

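Call:
arm_command(
  motion=[
    [60, 0, 0, 0.09, 0, 0, 0],
    [60, 0, 0, 0.18, 0, 0, 0],
    [60, 0, 0, 0.27, 0, 0, 0],
    [60, 0, 0, 0.35, 0, 0, 0],
    [60, 0, 0, 0.391, 0, 0, 0],
    [50, 0, 0, 0.391, 0, 0, 0],
    [42, 0, 0, 0.391, 0, 0, 0],
    [36, 0, 0, 0.391, 0, 0, 0],
    [30, 0, 0, 0.391, 0, 0, 0],
    [30, 0, 0, 0.391, 0, 0, 0],
  ],
  newtons=25,
)

```text
t: 32.7
position: [0.5367, -0.4311, 0.1025]
orientation: [2.271, 2.17, 0.003]
wrist_force: [-1.0, 0.1, 5.3]
width: 0.0357
```

```bash
python3 - <<'E'
from h import *
s=arm.sense();print(s["t"],s["position"],s["wrist_force"].round(2),s["width"])
cmd([.553,.131,.26],target(87.4,0))
E
```

```text
32.7 [ 0.53674194 -0.43106089  0.10252615] [-1.    0.12  5.29] 0.03568907711053792
shift [ 2.812 -0.045 -0.785] turn [ 0.001 -0.001 -0.   ]
```

Call:
arm_command(
  motion=[
    [30, 0, 0, -0.15, 0, 0, 0],
    [30, 0, 0, -0.4, 0, 0, 0],
    [30, 0, 0, -0.65, 0, 0, 0],
    [30, 0.05, 0, -0.8, 0, 0, 0],
    [30, 0.25, 0, -0.8, 0, 0, 0],
    [30, 0.5, 0, -0.8, 0, 0, 0],
    [30, 0.75, -0.01, -0.8, 0, 0, 0],
    [30, 0.95, -0.02, -0.8, 0, 0, 0],
    [30, 1, -0.02, -0.8, 0, 0, 0],
    [30, 1, -0.02, -0.8, 0, 0, 0],
  ],
)

```text
t: 33.95
position: [0.5416, -0.2311, 0.2627]
orientation: [2.27, 2.171, 0.003]
wrist_force: [0.7, -0.6, -1.6]
width: 0.0356
```

Call:
arm_command(
  motion=[
    [30, 0.2, 0, 0, 0, 0, 0],
    [30, 0.45, -0.01, 0, 0, 0, 0],
    [30, 0.7, -0.02, 0, 0, 0, 0],
    [30, 0.9, -0.02, 0, 0, 0, 0],
    [30, 1, -0.02, 0, 0, 0, 0],
    [30, 1, -0.02, 0, 0, 0, 0],
    [30, 1, -0.02, 0, 0, 0, 0],
    [30, 1, -0.02, 0, 0, 0, 0],
    [30, 1, -0.02, 0, 0, 0, 0],
    [30, 1, -0.02, 0, 0, 0, 0],
  ],
)

```text
t: 35.2
position: [0.5465, -0.0315, 0.263]
orientation: [2.271, 2.17, 0.003]
wrist_force: [0.7, -0.2, -1.9]
width: 0.0356
```

```bash
python3 - <<'E'
from h import *
s=arm.sense();print(s["t"],s["position"],s["wrist_force"].round(2),s["width"],R.from_rotvec(s["orientation"]).as_matrix().round(3)[:,2])
cmd([.553,.131,.26],target(87.4,0))
cmd([.553,.131,.18],target(87.4,0))
c=see("wrist","w16")
E
```

```text
35.2 [ 0.54653146 -0.0314901   0.26297201] [ 0.74 -0.17 -1.89] 0.03558195978855201 [ 0.002  0.001 -1.   ]
shift [ 0.813 -0.004  0.016] turn [ 0.002 -0.001  0.   ]
shift [ 0.813 -0.005  0.416] turn [ 0.002 -0.001  0.   ]
```

View pics/w16.png

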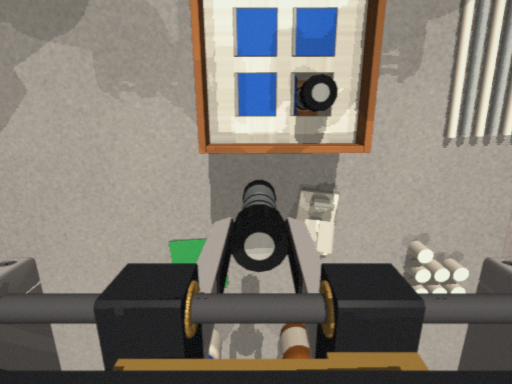

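Call:
arm_command(
  motion=[
    [30, 0.25, 0, 0, 0, 0, 0],
    [30, 0.5, 0, 0, 0, 0, 0],
    [30, 0.75, 0, 0, 0, 0, 0],
    [30, 0.813, -0.004, 0, 0, 0, 0],
    [30, 0.813, -0.004, 0.1, 0, 0, 0],
    [30, 0.813, -0.004, 0.2, 0, 0, 0],
    [30, 0.813, -0.004, 0.3, 0, 0, 0],
    [30, 0.813, -0.004, 0.37, 0, 0, 0],
    [30, 0.813, -0.004, 0.408, 0, 0, 0],
    [30, 0.813, -0.004, 0.408, 0, 0, 0],
  ],
)

```text
t: 36.5
position: [0.5532, 0.131, 0.1814]
orientation: [2.271, 2.171, 0.002]
wrist_force: [0.8, 0.7, -2.0]
width: 0.0351
```

```bash
python3 - <<'E'
from h import *
s=arm.sense();print(s["t"],s["position"],s["wrist_force"].round(2),s["width"])
for n,f in (("side","s17"),("scene","c17"),("wrist","w17")): see(n,f)
a=cv2.imread("pics/s17.png")[140:260,170:290];b=cv2.imread("pics/c17.png")[150:270,220:340]
cv2.imwrite("pics/m17.png",cv2.resize(np.hstack([a,b]),None,fx=3.3,fy=3.3,interpolation=2))
E
```

```text
36.5 [0.55316586 0.13101552 0.18141742] [ 0.81  0.69 -1.97] 0.035137428812432404
```

View pics/m17.png

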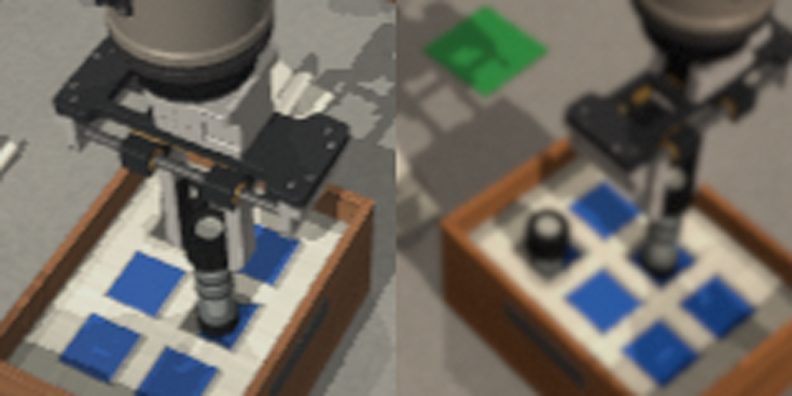

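View pics/w17.png

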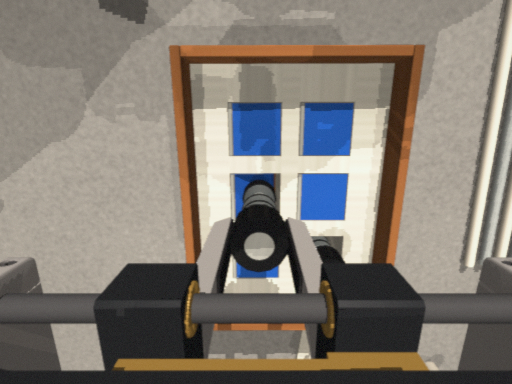

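Call:
arm_command(
  motion=[
    [30, 0, 0, 0.04, 0, 0, 0],
    [30, 0, 0, 0.08, 0, 0, 0],
    [30, 0, 0, 0.12, 0, 0, 0],
    [30, 0, 0, 0.16, 0, 0, 0],
    [30, 0, 0, 0.2, 0, 0, 0],
    [30, 0, 0, 0.24, 0, 0, 0],
    [30, 0, 0, 0.27, 0, 0, 0],
    [30, 0, 0, 0.3, 0, 0, 0],
    [30, 0, 0, 0.317, 0, 0, 0],
    [30, 0, 0, 0.317, 0, 0, 0],
  ],
)

```text
t: 37.9
position: [0.5536, 0.1313, 0.1185]
orientation: [2.27, 2.17, 0.004]
wrist_force: [-0.4, 0.1, -1.8]
width: 0.0356
```

Call:
arm_command(
  motion=[
    [30, 0, 0, 0.006, 0, 0, 0],
    [30, 0, 0, 0.012, 0, 0, 0],
    [30, 0, 0, 0.017, 0, 0, 0],
    [30, 0, 0, 0.021, 0, 0, 0],
    [30, 0, 0, 0.024, 0, 0, 0],
    [30, 0, 0, 0.027, 0, 0, 0],
    [30, 0, 0, 0.029, 0, 0, 0],
    [30, 0, 0, 0.031, 0, 0, 0],
    [30, 0, 0, 0.0325, 0, 0, 0],
    [30, 0, 0, 0.0325, 0, 0, 0],
  ],
)

```text
t: 39.15
position: [0.5537, 0.1313, 0.1125]
orientation: [2.27, 2.17, 0.004]
wrist_force: [-1.5, -1.0, 5.6]
width: 0.0353
```

Seated (force reversed at the expected height). Release and lift.

Call:
arm_command(
  motion=[
    [30, 0, 0, 0.001, 0, 0, 0],
    [36.5, 0, 0, 0, 0, 0, 0],
    [38, 0, 0, 0, 0, 0, 0],
    [41, 0, 0, 0, 0, 0, 0],
    [46, 0, 0, 0, 0, 0, 0],
    [54, 0, 0, 0, 0, 0, 0],
    [54, 0, 0, 0, 0, 0, 0],
    [54, 0, 0, -0.08, 0, 0, 0],
    [54, 0, 0, -0.2, 0, 0, 0],
    [54, 0, 0, -0.4, 0, 0, 0],
  ],
  newtons=10,
)

```text
t: 40.4
position: [0.5531, 0.131, 0.1936]
orientation: [2.271, 2.17, 0.002]
wrist_force: [0.5, 0.6, -0.1]
width: 0.0537
```

Call:
arm_command(
  motion=[
    [54, 0, 0, -0.2, 0, 0, 0],
    [54, -0.2, 0, -0.3, 0, 0, 0],
    [54, -0.4, 0, -0.4, 0, 0, 0],
    [54, -0.7, 0, -0.4, 0, 0, 0],
    [54, -1, 0, -0.4, 0, 0, 0],
    [54, -1, 0, -0.4, 0, 0, 0],
    [54, -1, 0, -0.4, 0, 0, 0],
    [54, -1, 0, -0.4, 0, 0, 0],
    [54, -1, 0, -0.4, 0, 0, 0],
    [54, -1, 0, -0.4, 0, 0, 0],
  ],
)

```text
t: 41.65
position: [0.544, -0.0683, 0.2734]
orientation: [2.27, 2.172, 0.002]
wrist_force: [-0.5, 0.2, 0.0]
width: 0.0542
```

```bash
python3 - <<'E'
from h import *
s=arm.sense();print(s["t"],s["position"],s["wrist_force"].round(2),s["width"])
for n,f in (("side","s18"),("scene","c18"),("wrist","w18")):
    c=see(n,f)
    # expected cap tops, foot on pad -> knob top 0.120
    print(f,proj(c,[[.614,.0635,.12],[.5535,.131,.12],[.592,-.34,0],[.43,-.35,.07]]).round(1).tolist())
a=cv2.imread("pics/s18.png")[140:260,170:290];b=cv2.imread("pics/c18.png")[150:270,220:340]
cv2.imwrite("pics/m18.png",cv2.resize(np.hstack([a,b]),None,fx=3.3,fy=3.3,interpolation=2))
E
```

```text
41.65 [ 0.54398003 -0.06829679  0.27337676] [-0.46  0.2   0.04] 0.05422487225922118
s18 [[224.9, 197.5], [234.3, 225.7], [291.4, 136.0], [343.2, 131.6]]
c18 [[266.0, 218.0], [300.7, 220.2], [182.5, 165.1], [216.8, 125.1]]
w18 [[319.2, 55.2], [257.3, -17.9], [291.0, 309.7], [195.0, 348.9]]
```

View pics/m18.png

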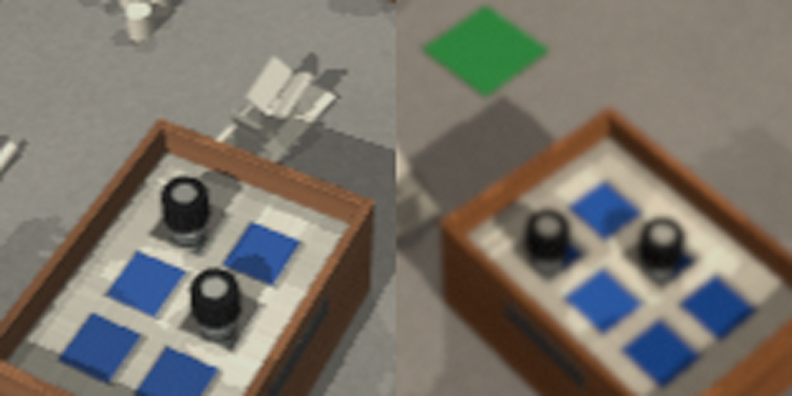

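View pics/s18.png

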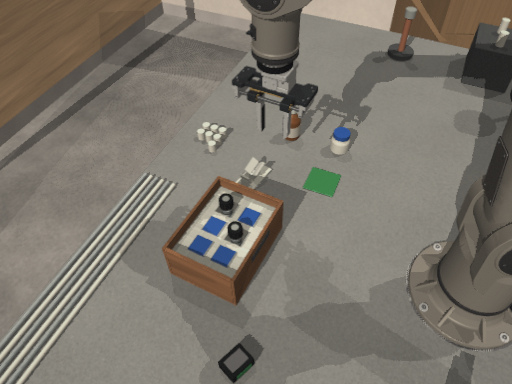

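```bash
python3 - <<'E'
from h import *
print(arm.close_job())
E
```

```text
the job is handed in; nothing more can be done
None
```

Both valves are released and standing knob up in the two empty cells, and I handed the job in at about 42 s of the 72 s allowed. No verdict was reported, so the result below rests on my own checks.

- **Finding the cells:** pressing on the flaps showed cell_2 (x -32, y 0) and cell_4 (x +32, y -64) empty. Each gave 6 mm with no measurable force. I did not press the y +64 row.
- **Lying valve:** I stood it upright on the green mat and let go. The picture matched an upright valve at that spot to about 2 pixels. I then took it again by the knob from above and lowered it into cell_4.
- **Standing valve:** I took it by the knob from above and lowered it into cell_2.
- **Seating:** both met the cork pad with the tool 112.5 mm above the bench, the height expected for a foot 10 mm up. The arm pressed with under 10 N in both cases.
- **Last pictures:** both knob tops were within about 2 pixels of where a seated, upright valve should show. The gripper was clear at (0.544, -0.068, 0.273) with almost no force on it. The meter, jar and bottle looked to be where they started.

**Harder presses than intended:** the first two flap presses, with both fingers at once, reached 49 N and 42 N at the wrist. That is below the 120 N wrist limit, but harder than the gentle press you asked for. The single-finger presses after that showed no measurable force.

**Camera disagreement:** the cameras differed by 2 to 4 mm on some positions. The first fit of the lying valve gave a slope of 14 degrees against the stated 20, so I used 20.

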